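Stand the cover in the drip pan and open the degreaser

TASK

Get the pump cover ready for degreasing: take the flat metal cover plate off its wooden block and stand it upright on one of its thin edges in the white drip pan, and let go of it there. Then open the degreaser bottle: press its safety cap straight down, twist it anticlockwise while it is held down until it comes free, and lift it straight up without forcing it. Finish while still holding the cap, level, directly above the bottle and about 8 cm up from where it sat, with the cover still standing and the other things on the bench left where they are.

Things in the scene. Friction and masses are not known exactly. Their poses are not given: they have to be found in the camera images.
- plate: The cover plate: a flat aluminium plate 100 (its x) x 50 (its y) x 16 mm (its z), 0.2 kg, loose; has a shallow ring mark and four screw marks on its upper face. Origin at the centre of its underside. At the start it lies flat and centred on the wooden block.
- plate_center (a point): Centre of the cover plate (8 mm above its underside), same axes as the plate; at the start 38 mm above the bench.
- block: Wooden block fixed to the bench, 70 (x) x 34 (y) x 30 mm high; the plate lies on it with its x along the block's x and overhangs it by 8 mm at each long side and 15 mm at each end, so that fingers can reach down past the plate's sides. Origin at the centre of its underside.
- pan: White sheet-metal drip pan fixed to the bench, 170 (x) x 150 (y) mm outside, walls 3 mm thick, rim 11 mm above the bench. Origin at the centre of its underside.
- pan_floor (a point): Centre of the pan's inner floor, 3 mm above the bench; axes of the pan.
- bottle: The degreaser bottle: white plastic with a paper label, body 80 mm across, clamped (fixed) in a black bracket (base plate 130 x 110 mm, 6 mm thick, two side cheeks up to 56 mm high). Origin on the bench under the bottle's axis. The bottle's shoulder slopes in from 80 mm across at 100 mm height to a flat collar 50 mm across at 130 mm height.
- mouth (a point): Top centre of the bottle's neck (30 mm across), 155 mm above the bench, on the bottle's axis.
- cap: Grey push-and-turn safety cap on the bottle, 52 mm across, 32 mm high, 16 ribbed sides, 35 g, loose. Origin: centre of its underside, 136 mm above the bench when closed; z up. Push it down 4 to 6 mm (at 6 it meets the collar), turn it anticlockwise from above while down; it lifts free when turned 55 to 130 degrees (75 is plenty; stop at about 140). Pulling, or turning without pushing, is blocked.
- cap_center (a point): Centre of the cap, 16 mm above its underside; when closed 152 mm above the bench (3 mm below the mouth point). Axes of the cap.
- plunger (a joint): How far the cap pushes down the spring plunger in the bottle's neck (m): 0 when left alone, about 0.006 with the cap fully pressed. Spring: 4 N to start, about 9 N at 0.006.
- oil_bottle: Bystander: slim loose oil bottle with a small black cap, 40 mm across, 100 mm high. Leave it alone.
- nut_jar: Bystander: loose glass jar, 60 mm across, 65 mm high. Leave it alone.
- screwdriver: Bystander: loose screwdriver lying flat. Leave it alone.
- bolt: Bystander: loose brass bolt standing on its head, 22 mm across, 40 mm high. Leave it alone.
- terminal_block: Bystander: loose black terminal block 45 x 20 x 18 mm. Leave it alone.
- collar: Bystander: loose dark steel collar ring lying flat, 44 mm across, 14 mm high. Leave it alone.
- wrench: Bystander: loose wrench lying flat. Leave it alone.
Things that resemble listed ones, but are neither listed nor needed, are in the scene too. There is more than one size of the cap; the one meant has the size given above. Of the things shaped like the plate, the aluminium one is meant.

How it is judged:
By the outcome, as a careful person would: the job done as asked, in the order asked, and still so for the second after the job is handed in, while the arm keeps its last pose, push and grip.
It also fails if it takes over 58 s, if anything falls off the work surface, if the arm or the gripper's body presses on something with over 40 N, if the wrist force passes 120 N, or if a joint passes its speed limit or range.

ROBOT

A 6-joint arm with a two-finger parallel gripper is mounted at the origin on the work surface. World frame = base frame: x ahead of the robot, y to its left, z up, the work surface at z = 0. Lengths are in m, angles in rad, forces in N, time in s.
With the tool pointing down it reaches from about 0.375 to 0.9 m from the base axis. Payload 3.1 kg.
Tool frame: the origin (TCP) lies between the finger pads; the fingertips stand 19 mm ahead of it and the grasp point (between the pads) is the TCP; z points along the fingers, y is the direction in which the jaws open and shut (so a half turn about z gives the same grasp; the last joint's range is limited). The gripper opens to 85 mm and grips with 20 to 120 N. Pads are 22 mm wide; open, the fingers measure 114 mm over their backs; the gripper's body (76 mm by 85 mm) begins 54 mm behind the grasp point. The pads swing forward as they close: fully open they stand 13 mm farther back than shut.
Start: joints at [1.153, 0.527, 1.433, -0, 1.181, -0.178], TCP at [0.148, 0.607, 0.218] pointing down, gripper open.
Joint ranges: [-3.08, 3.08], [-0.75, 2.2], [0.22, 2.44], [-1.43, 4.57], [0, 2.65], [-2.85, 2.85]. Speed limits (rad/s): [2.79, 2.79, 3.14, 3.14, 3.14, 3.14].

INTERFACE

Orientations are given as a unit quaternion [x, y, z, w].
In Python, from station import manip, optics, job gives the robot as it stands.
- The arm moves only by the shell command python3 -m inch 'ROWS' [OPENING] [FORCE]. ROWS is JSON, one flat list of numbers, 4 for each row, row after row: the shift along the world's x, y, z in cm, then the turn about the world's z in rad. A call has 1 to 20 rows; each row shifts and turns the commanded pose from where the row before left it; what a row does not reach is not made up. A row lasts 1/8 s, in which the tool goes at most 62.5 mm and 10.7 degrees, less where a joint would pass 70% of its speed; a pose out of reach is approached as far as the arm can. A call with a gripper value outside its range is refused whole. OPENING is the opening in per cent of the stroke, from 0 (shut) to 100 (fully open), set as the call begins (- or left out, the last holds). The fingers move at their own pace and stop on an object; FORCE is the grip in N (left out, the last holds). Time passes only in rows, so rows that do not move let the fingers close. It gives the time, the measured TCP pose, the force and the opening at its end, in the units of the state.
- manip.sense(): the state, without advancing time (a new reading comes with each control period).
- optics.snapshot(name): name is "scene" or "top" or "wrist"; returns (picture, depth): 400x640x3 uint8, red, green, blue; 400x640 float32, m along the optical axis (not along the pixel's ray), 0 where there is no reading.
- optics.camera_model(name): a dict with "mtx" (3x3 intrinsics, pixels), "camera_from_world" (4x4, takes a point from world to camera coordinates); the wrist camera has in their place "tool_from_camera" (4x4, takes a point from camera to tool coordinates, whose origin is the TCP and whose axes are the flange's). Camera axes: x right, y up, looking along -z (the intrinsics and any distortion apply to the point x, -y, -z); pixel columns grow to the right and rows downward; lengths in m; the calibration is good to about 2 mm. A picture is of the moment at which its call begins: read the wrist's pose just before it. camera_model takes no time and is no camera call.
- job.sign_off(): hands the job in, once; it reports no verdict.
The state is a dict: "t": time; "q": joint angles; "qd": joint speeds; "tau": joint torques, N m; "tcp_pos": TCP position; "tool_rot": TCP orientation; "force": force on the tool from outside, world axes, zero at the start; "ft_torque": the same for the moment, N m; "finger_gap": opening from 0.0 (shut) to 1.0 (fully open).
Only numpy, scipy, OpenCV 4.12 (cv2) and the standard library are available. Lean on these libraries where they do the work, as an engineer would, in place of code of your own. Each camera call takes 0.05 s, during which the arm holds its last target.

## Working session

There is one attempt and no reset: what is moved stays moved. The work goes in short steps, Python scripts to look and compute and a shell command to move; the robot and the scene stay as the last step left them, time stands still between calls to the robot, and variables do not carry over. Pictures are saved under pics/ and viewed, and the job is handed in when it is done.

```bash
ls; mkdir -p pics
python3 - <<'E'
from station import manip, optics, job
import cv2, numpy as np
print(manip.sense())
for n in ("scene","top","wrist"):
    im,d=optics.snapshot(n); cv2.imwrite(f"pics/{n}0.png",im[:,:,::-1]); np.save(f"pics/{n}0.npy",d)
    print(n,{k:np.round(np.array(v),4).tolist() if not isinstance(v,str) else v for k,v in optics.camera_model(n).items()})
E
```

```text
pics
{'t': 0.0, 'q': array([ 1.15251817e+00,  5.28454159e-01,  1.43386777e+00, -1.38178986e-05,
        1.18139050e+00, -1.78478974e-01]), 'qd': array([ 0.000113  , -0.00076577,  0.00027326, -0.0005867 ,  0.00120259,
        0.00127849]), 'tau': array([-1.04082086e-03, -4.42370653e+01, -1.78023756e+01, -2.68462863e-04,
        8.60236818e-03, -7.76469182e-07]), 'tcp_pos': array([0.14810676, 0.60645485, 0.217352  ]), 'tool_rot': array([ 1.19609842e-01,  9.92820408e-01, -1.01493429e-03, -3.05469475e-04]), 'force': array([-0.34701106,  0.80522834,  0.10326514]), 'ft_torque': array([-0.0243801 , -0.03850082,  0.00745042]), 'finger_gap': 1.001027450536358}
scene {'mtx': [[385.7763, 0.0, 321.0028], [0.0, 385.7763, 206.1383], [0.0, 0.0, 1.0]], 'camera_from_world': [[-0.7251, 0.6886, -0.0093, 0.4297], [-0.456, -0.47, 0.7557, 0.1653], [0.516, 0.5522, 0.6548, -1.6115], [0.0, 0.0, 0.0, 1.0]]}
top {'mtx': [[513.4757, 0.0, 314.8772], [0.0, 513.4757, 192.0374], [0.0, 0.0, 1.0]], 'camera_from_world': [[0.0725, -0.9974, 0.0036, -0.034], [0.9711, 0.0715, 0.2275, -0.5811], [-0.2272, -0.013, 0.9738, -1.4047], [0.0, 0.0, 0.0, 1.0]]}
wrist {'mtx': [[321.04, 0.0, 317.5308], [0.0, 321.04, 195.9445], [0.0, 0.0, 1.0]], 'tool_from_camera': [[-0.0005, 0.9494, 0.3141, 0.08], [1.0, 0.0006, -0.0002, -0.0007], [-0.0004, 0.3141, -0.9494, -0.1571], [0.0, 0.0, 0.0, 1.0]]}
```

View pics/scene0.png

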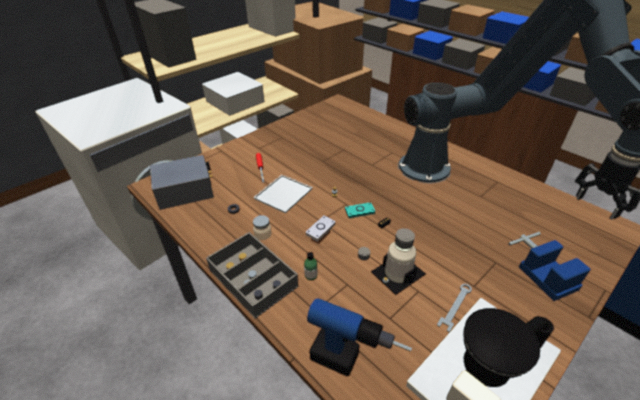

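View pics/top0.png

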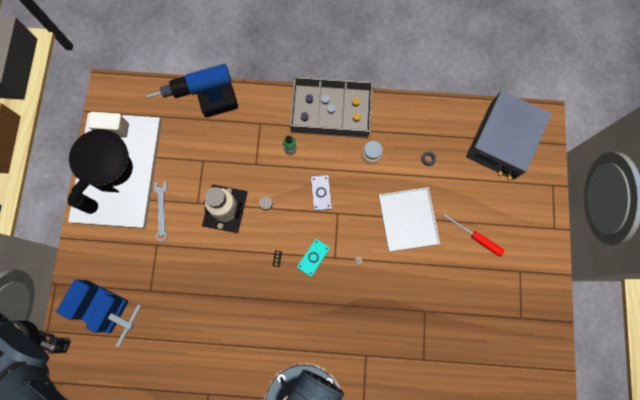

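View pics/wrist0.png

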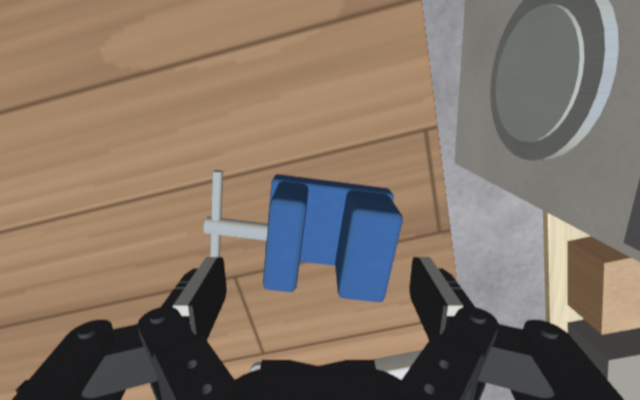

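The top view shows the aluminium plate at (321,192), the pan at (409,218), the bottle at (222,205), the teal decoy plate at (313,257) and a small decoy cap at (265,203). The scene view agrees. Next I'll measure the poses.

```bash
cat > h.py <<'E'
import numpy as np, cv2
from station import manip, optics
def cams(name, st=None):
    m=optics.camera_model(name); K=np.array(m["mtx"])
    if name=="wrist":
        from scipy.spatial.transform import Rotation as R
        T=np.eye(4);T[:3,:3]=R.from_quat(st["tool_rot"]).as_matrix();T[:3,3]=st["tcp_pos"]
        W=T@np.array(m["tool_from_camera"])
    else: W=np.linalg.inv(np.array(m["camera_from_world"]))
    return K,W,m
def pts(name,d,st=None):
    K,W,_=cams(name,st); v,u=np.indices(d.shape)
    P=np.stack([(u-K[0,2])/K[0,0]*d,-(v-K[1,2])/K[1,1]*d,-d,np.ones_like(d)],-1)
    return (P@W.T)[...,:3]
def ray(name,uv,z,st=None):
    K,W,_=cams(name,st); uv=np.atleast_2d(uv).astype(float)
    r=np.stack([(uv[:,0]-K[0,2])/K[0,0],-(uv[:,1]-K[1,2])/K[1,1],-np.ones(len(uv))],-1)@W[:3,:3].T
    o=W[:3,3]; return o+r*((z-o[2])/r[:,2])[:,None]
def proj(name,p,st=None):
    K,W,_=cams(name,st); q=(np.atleast_2d(p)-W[:3,3])@W[:3,:3]
    return np.stack([K[0,2]+K[0,0]*q[:,0]/-q[:,2],K[1,2]-K[1,1]*q[:,1]/-q[:,2]],-1)
def rect(mask,name,z,st=None):
    c,_=cv2.findContours(mask.astype(np.uint8),cv2.RETR_EXTERNAL,cv2.CHAIN_APPROX_NONE)
    c=max(c,key=cv2.contourArea)[:,0,:]
    p=ray(name,c,z,st)[:,:2]
    r=cv2.minAreaRect((p*1000).astype(np.float32)); return r
E
python3 - <<'E'
from h import *
im=cv2.imread("pics/top0.png")[:,:,::-1].astype(int); d=np.load("pics/top0.npy"); P=pts("top",d)
print({k for k in cams("top")[2]})
for uv in [(321,203),(409,218),(215,197),(222,215),(265,203),(360,150),(300,300),(220,226),(105,158),(313,265),(290,145),(373,150)]: print(uv,P[uv[1],uv[0]].round(3),im[uv[1],uv[0]])
z=P[...,2]; sat=im.max(2)-im.min(2)
def win(a,b,c,e):
    m=np.zeros(z.shape,bool); m[b:e,a:c]=1; return m
print("plate",rect(win(300,165,345,220)&(z>.03)&(z<.06),"top",.046))
print("plateC",rect(win(300,165,345,220)&(sat<45)&(im.min(2)>110),"top",.046))
print("pan",rect(win(365,175,450,260)&(sat<45)&(im.min(2)>110),"top",.011))
print("cap",rect(win(195,180,240,215)&(z>.16)&(z<.18),"top",.168))
vals=P[win(195,180,240,215)&(z>.16)&(z<.18)]; print(vals.min(0),vals.max(0),vals.mean(0))
E
```

```text
{'mtx', 'camera_from_world'}
(321, 203) [ 0.555 -0.011  0.048] [209 210 228]
(409, 218) [ 0.539 -0.274  0.003] [232 235 240]
(215, 197) [0.526 0.271 0.165] [161 153 145]
(222, 215) [0.491 0.26  0.097] [125 116 104]
(265, 203) [0.548 0.153 0.023] [168 163 155]
(360, 150) [ 0.739 -0.119  0.002] [168 118  74]
(300, 300) [0.278 0.029 0.002] [129  87  56]
(220, 226) [0.472 0.278 0.018] [178 144  73]
(105, 158) [0.615 0.585 0.155] [39 37 38]
(313, 265) [ 0.379 -0.001  0.017] [ 46 231 219]
(290, 145) [0.716 0.091 0.072] [ 54 110  65]
(373, 150) [ 0.72  -0.152  0.067] [168 181 193]
plate ((585.3204345703125, -7.255340576171875), (101.81387329101562, 49.978763580322266), 9.106148719787598)
plateC ((588.0016479492188, -8.489543914794922), (101.89796447753906, 51.525177001953125), 9.292914390563965)
pan ((535.5034790039062, -271.84576416015625), (172.78089904785156, 153.39654541015625), 12.656362533569336)
cap ((525.3364868164062, 273.4354248046875), (49.781585693359375, 47.83070755004883), 6.488972187042236)
[0.5006601  0.24848266 0.16003547] [0.55150629 0.29982658 0.17552992] [0.5256195  0.27326291 0.1673093 ]
```

Run:
```python
import cv2
a=cv2.imread("pics/top0.png")[130:290,180:460]; cv2.imwrite("pics/crop0.png",cv2.resize(a,None,fx=2.8,fy=2.8,interpolation=2))
```

```text
(no output)
```

View pics/crop0.png

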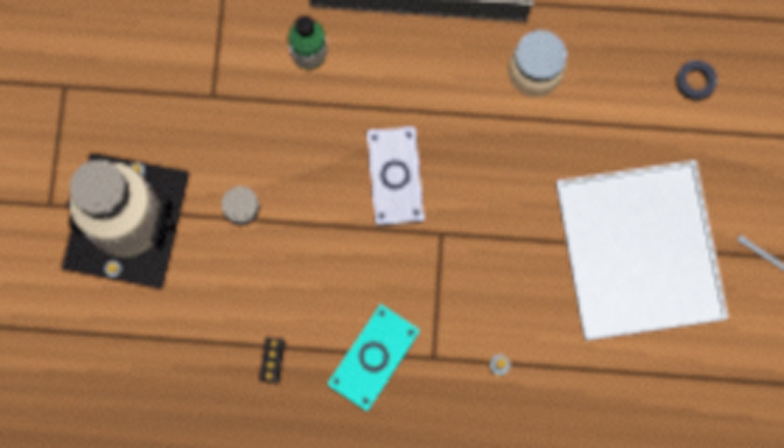

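The plate's long axis is at 9.1° and measures 101.8 x 50 mm. The pan is at 12.7° and measures 173 x 153 mm. The cap is at (0.525, 0.273) and about 50 mm across. All three match the given sizes. I'll move to hover over the plate's near end.

```bash
python3 -m inch '[2.5,-3.87,0,0.025,2.5,-3.87,0,0.025,2.5,-3.87,0,0.025,2.5,-3.87,0,0.025,2.5,-3.87,0,0.025,2.5,-3.87,0,0.025,2.5,-3.87,0,0.025,2.5,-3.87,0,0.025,2.5,-3.87,0,0.025,2.5,-3.87,0,0.025,2.5,-3.87,0,0.025,2.5,-3.87,0,0.025,2.5,-3.87,0,0.025,2.5,-3.87,0,0.025,2.5,-3.87,0,0.025,2.5,-3.87,-3,0.025,0,0,0,0,0,0,0,0]' 100 20
python3 - <<'E'
from h import *
s=manip.sense(); im,d=optics.snapshot("wrist"); cv2.imwrite("pics/w1.png",im[:,:,::-1]); np.save("pics/w1.npy",d)
P=pts("wrist",d,s); z=P[...,2]
print(s["t"],s["tcp_pos"],s["tool_rot"],s["q"].round(2))
from scipy.spatial.transform import Rotation as R
print(R.from_quat(s["tool_rot"]).as_matrix().round(3))
m=(z>.038)&(z<.055)&(np.abs(P[...,0]-.585)<.08)&(np.abs(P[...,1])<.06)
print(rect(m,"wrist",.046,s), np.median(z[m]))
E
```

```text
t: 2.4
tcp_pos: [0.5476, -0.0117, 0.1879]
tool_rot: [-0.08, 0.997, 0.001, -0.001]
force: [-0.5, 0.2, -0.4]
finger_gap: 1.003
2.4 [ 0.5475751  -0.01173387  0.18790347] [-7.96560455e-02  9.96821848e-01  5.04066979e-04 -9.29543571e-04] [-0.23  0.46  1.66  0.    1.02 -1.96]
[[-0.987 -0.159 -0.002]
 [-0.159  0.987  0.001]
 [ 0.002  0.001 -1.   ]]
((586.9104614257812, -8.342399597167969), (102.0533676147461, 49.97719955444336), 9.235559463500977) 0.04754604178627192
```

View pics/w1.png

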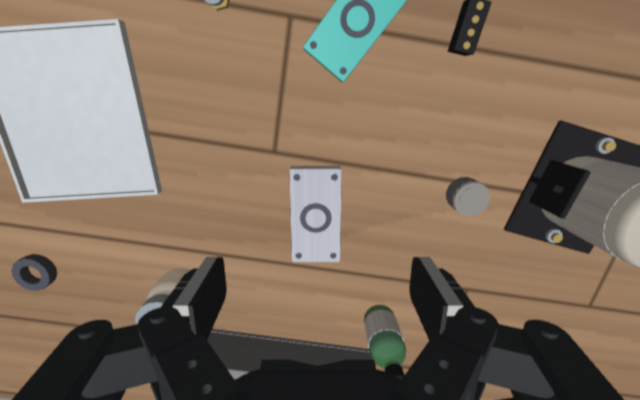

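The wrist view shows the plate at (316,215), with nothing near the fingers. It gives a centre of (0.587, -0.008) at 9.2°, which agrees with the top view. I'll descend and grip the near end at minimum force, so the plate can hinge in the pads.

```bash
python3 -m inch '[0.22,-0.2,-4,0,0,0,-4,0,0,0,-4,0,0,0,-2.3,0,0,0,-1,0,0,0,0,0]' 100 20 && python3 -m inch '[0,0,0,0,0,0,0,0,0,0,0,0,0,0,0,0,0,0,0,0,0,0,0,0]' 40 20
```

```text
t: 3.2
tcp_pos: [0.5506, -0.0133, 0.0357]
tool_rot: [-0.081, 0.997, 0.0, 0.0]
force: [0.9, 0.2, -0.2]
finger_gap: 1.003
t: 3.95
tcp_pos: [0.5506, -0.0141, 0.0353]
tool_rot: [-0.08, 0.997, 0.0, -0.0]
force: [0.1, 0.4, -0.3]
finger_gap: 0.401
```

Run:
```python
from h import *
s=manip.sense(); im,d=optics.snapshot("wrist"); cv2.imwrite("pics/w2.png",im[:,:,::-1])
im,d=optics.snapshot("scene"); cv2.imwrite("pics/s2.png",cv2.resize(im[170:290,230:430,::-1],None,fx=4,fy=4))
```

```text
(no output)
```

View pics/w2.png

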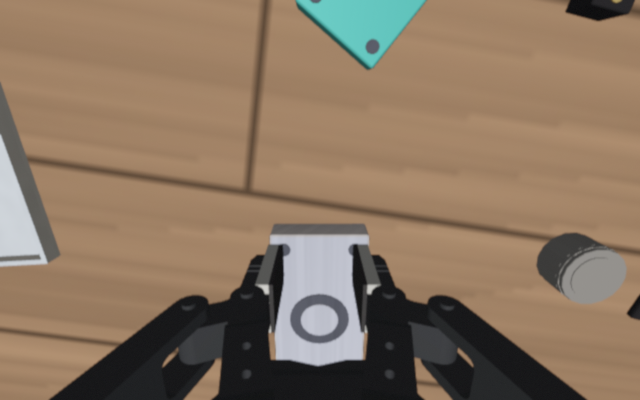

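View pics/s2.png

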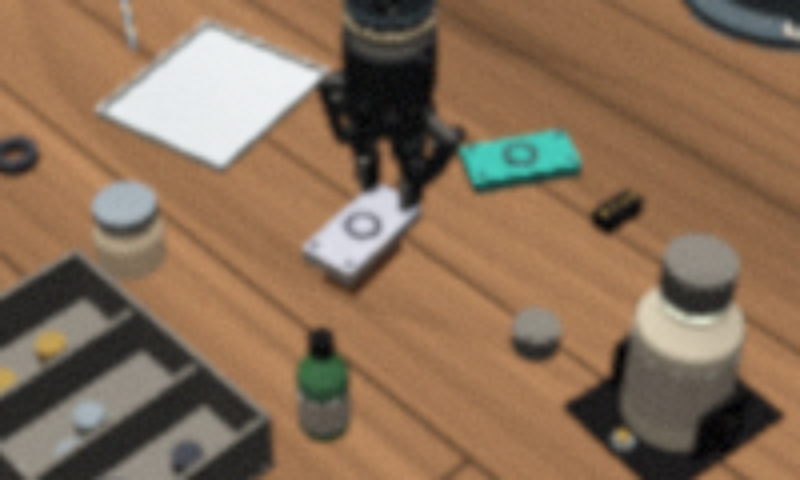

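The fingers flank the plate's near end at (320,260) in the wrist view. The gap reads exactly the command, though, so I'll check whether they are really in contact.

```bash
python3 -m inch '[0,0,0,0,0,0,0,0]' 30 20; python3 -m inch '[0,0,1,0,0,0,1,0,0,0,1,0,0,0,0,0]' 30 20
python3 - <<'E'
from h import *
im,d=optics.snapshot("scene"); cv2.imwrite("pics/s3.png",cv2.resize(im[170:290,230:430,::-1],None,fx=4,fy=4))
E
```

```text
t: 4.3
tcp_pos: [0.5506, -0.0141, 0.0353]
tool_rot: [-0.08, 0.997, 0.0, -0.0]
force: [-0.9, -0.1, -0.8]
finger_gap: 0.306
t: 4.8
tcp_pos: [0.5515, -0.0143, 0.0666]
tool_rot: [-0.08, 0.997, -0.0, 0.001]
force: [-0.7, -0.9, -0.2]
finger_gap: 0.303
```

View pics/s3.png

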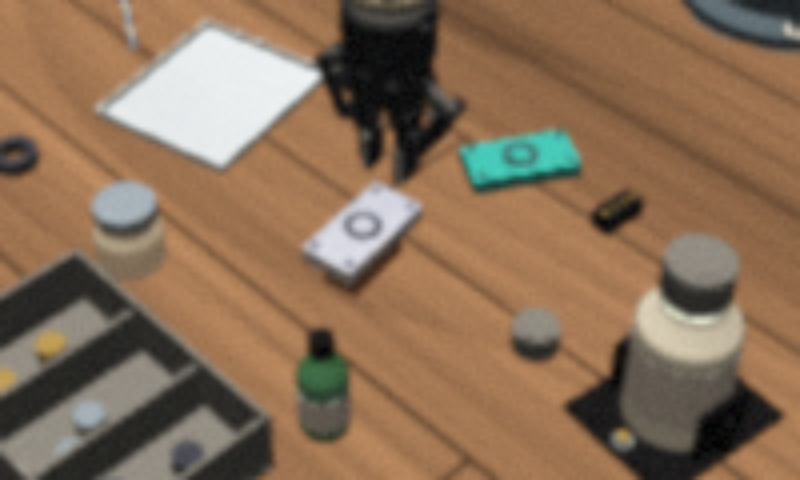

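Run:
```python
from h import *
s=manip.sense(); im,d=optics.snapshot("wrist"); cv2.imwrite("pics/w3.png",im[:,:,::-1])
P=pts("wrist",d,s); print(s["tcp_pos"])
for v in range(220,400,20):
    print(v,[(u,*P[v,u].round(3)) for u in (240,260,280,300,320,340,360)])
```

```text
[ 0.55100223 -0.01416969  0.06605669]
220 [(240, np.float64(0.572), np.float64(-0.07), np.float64(0.002)), (260, np.float64(0.57), np.float64(-0.056), np.float64(0.001)), (280, np.float64(0.548), np.float64(-0.038), np.float64(0.047)), (300, np.float64(0.546), np.float64(-0.026), np.float64(0.048)), (320, np.float64(0.544), np.float64(-0.015), np.float64(0.047)), (340, np.float64(0.542), np.float64(-0.003), np.float64(0.047)), (360, np.float64(0.54), np.float64(0.009), np.float64(0.047))]
240 [(240, np.float64(0.589), np.float64(-0.069), np.float64(0.001)), (260, np.float64(0.586), np.float64(-0.054), np.float64(0.002)), (280, np.float64(0.56), np.float64(-0.036), np.float64(0.048)), (300, np.float64(0.559), np.float64(-0.024), np.float64(0.047)), (320, np.float64(0.556), np.float64(-0.013), np.float64(0.049)), (340, np.float64(0.555), np.float64(-0.001), np.float64(0.048)), (360, np.float64(0.574), np.float64(0.022), np.float64(0.001))]
260 [(240, np.float64(0.606), np.float64(-0.067), np.float64(0.001)), (260, np.float64(0.549), np.float64(-0.042), np.float64(0.093)), (280, np.floa
[... 2350 characters left out ...]
t64(0.696), np.float64(-0.007), np.float64(0.002)), (320, np.float64(0.693), np.float64(0.01), np.float64(0.002)), (340, np.float64(0.54), np.float64(-0.011), np.float64(0.154)), (360, np.float64(0.533), np.float64(-0.007), np.float64(0.16))]
380 [(240, np.float64(0.537), np.float64(-0.035), np.float64(0.166)), (260, np.float64(0.537), np.float64(-0.031), np.float64(0.166)), (280, np.float64(0.542), np.float64(-0.026), np.float64(0.161)), (300, np.float64(0.541), np.float64(-0.021), np.float64(0.161)), (320, np.float64(0.54), np.float64(-0.016), np.float64(0.161)), (340, np.float64(0.54), np.float64(-0.011), np.float64(0.161)), (360, np.float64(0.533), np.float64(-0.008), np.float64(0.166))]
```

View pics/w3.png

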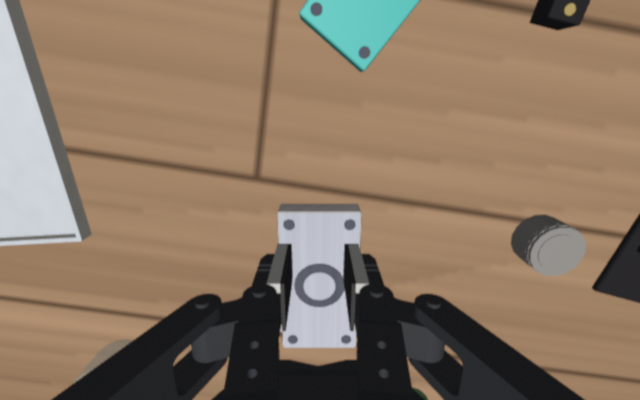

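The fingertips look higher than the TCP reading implies, since the wrist depth puts them well above it. I'll cross-check with the fixed cameras.

Run:
```python
from h import *
s=manip.sense(); im,d=optics.snapshot("scene"); P=pts("scene",d); print(s["tcp_pos"],s["finger_gap"])
uv=proj("scene",s["tcp_pos"]); print("tcp px",uv, "tip px",proj("scene",s["tcp_pos"]-[0,0,.019]))
R=np.linalg.norm(P[...,:2]-s["tcp_pos"][:2],axis=2)
dark=im.max(2)<60
m=(R<.06)&dark&(P[...,2]>.03)
print(np.percentile(P[m][:,2],[0,2,5,20,50]), P[m&(P[...,2]<np.percentile(P[m][:,2],5))].mean(0))
c=im.copy()
for p in (uv,proj("scene",s["tcp_pos"]-[0,0,.019])):
    cv2.circle(c,tuple(int(x) for x in p[0]),1,(255,0,0),-1)
cv2.imwrite("pics/s4.png",cv2.resize(c[140:260,270:400,::-1],None,fx=5,fy=5,interpolation=cv2.INTER_NEAREST))
im,d=optics.snapshot("wrist"); P=pts("wrist",d,s); m=(P[...,2]>.06)
m[:, :200]=0; m[:,440:]=0
print(np.percentile(P[m][:,2],[0,.5,2,5]))
```

```text
[ 0.55066199 -0.01410558  0.06563941] 0.2939754367012273
tcp px [[327.00627861 214.96356123]] tip px [[327.00137738 219.1254253 ]]
[0.03278788 0.10493189 0.12748131 0.17301302 0.28381263] [ 0.55785307 -0.00598812  0.10847768]
[0.0804293  0.08566339 0.09123379 0.09986994]
```

View pics/s4.png

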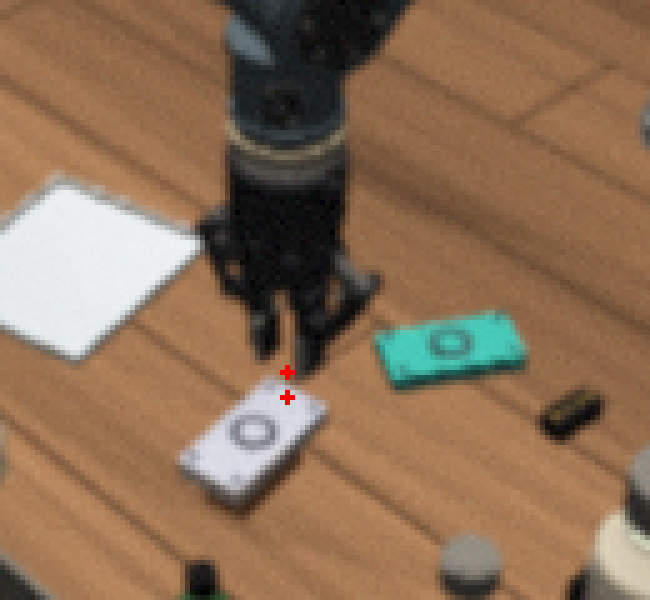

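The markers drawn at the reported TCP and tip sit below the real fingertips. Three cameras put the tips about 16 mm behind the TCP, not 19 mm ahead of it, so the real grasp point is about 35 mm higher than stated. The gripper closed above the plate without touching it. I'll use the measured offset, reopen and go lower.

```bash
python3 -m inch '[0,0,0,0,0,0,0,0,0,0,0,0]' 100 20 && python3 -m inch '[0,0,-2,0,0,0,-2,0,0,0,-1.2,0,0,0,-1,0,0,0,0,0]' 100 20
python3 - <<'E'
from h import *
s=manip.sense(); im,d=optics.snapshot("wrist"); cv2.imwrite("pics/w5.png",im[:,:,::-1])
P=pts("wrist",d,s)
m=(P[...,2]>.038)&(P[...,2]<.055)&(abs(P[...,1]+.008)<.04)&(abs(P[...,0]-.585)<.06); m[:,:250]=0;m[:,400:]=0
print(P[m].min(0),P[m].max(0)); print(s["force"])
E
```

```text
t: 5.38
tcp_pos: [0.5505, -0.0141, 0.0651]
tool_rot: [-0.08, 0.997, 0.0, -0.0]
force: [-0.6, 0.4, -0.0]
finger_gap: 0.919
t: 6.0
tcp_pos: [0.5502, -0.014, 0.0027]
tool_rot: [-0.08, 0.997, 0.0, -0.001]
force: [-0.6, -0.3, -1.1]
finger_gap: 0.999
[ 0.53414633 -0.04042055  0.03800889] [0.5864264  0.01546918 0.04986246]
[-0.62119493 -0.2588969  -1.10742357]
```

View pics/w5.png

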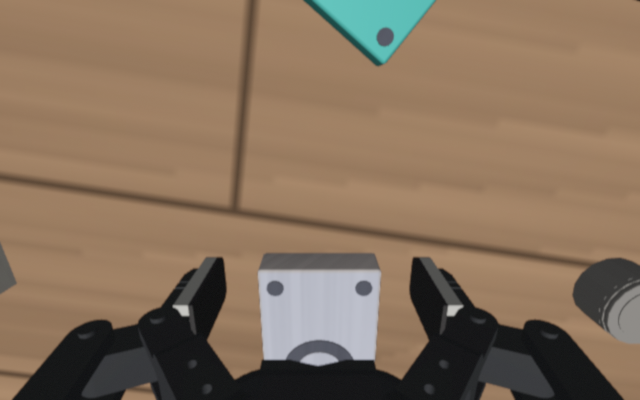

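The plate's near end at (320,290) now sits between the fingers, level with the pads. I'll close on it.

```bash
python3 -m inch '[0,0,0,0,0,0,0,0,0,0,0,0,0,0,0,0,0,0,0,0]' 50 20
```

```text
t: 6.68
tcp_pos: [0.551, -0.0142, 0.0039]
tool_rot: [-0.08, 0.997, -0.0, 0.0]
force: [-0.3, 0.9, 5.0]
finger_gap: 0.583
```

The fingers have stopped at 0.583 (50 mm), so the plate is gripped. I'll lift it and see whether it droops.

```bash
python3 -m inch '[0,0,1,0,0,0,2,0,0,0,2,0,0,0,2,0,0,0,1,0,0,0,0,0]'
python3 - <<'E'
from h import *
s=manip.sense(); im,d=optics.snapshot("scene"); cv2.imwrite("pics/s6.png",cv2.resize(im[130:290,250:420,::-1],None,fx=4,fy=3.6))
im,d=optics.snapshot("wrist"); cv2.imwrite("pics/w6.png",im[:,:,::-1]); P=pts("wrist",d,s)
print(s["tcp_pos"],s["force"],s["ft_torque"])
for v in range(225,380,15): print(v,P[v,320].round(3))
E
```

```text
t: 7.42
tcp_pos: [0.5508, -0.0142, 0.0838]
tool_rot: [-0.08, 0.997, -0.0, 0.001]
force: [-0.1, 0.2, -1.6]
finger_gap: 0.588
[ 0.5508227  -0.01416229  0.08382186] [-0.09104749  0.24730593 -1.56749758] [-0.03286657  0.02650976  0.02143584]
225 [ 0.561 -0.012  0.031]
240 [ 0.573 -0.01   0.032]
255 [ 0.538 -0.016  0.118]
270 [ 0.54  -0.016  0.127]
285 [ 0.546 -0.015  0.128]
300 [ 0.553 -0.013  0.128]
315 [ 0.561 -0.012  0.128]
330 [ 0.569 -0.011  0.127]
345 [ 0.577 -0.01   0.128]
360 [ 0.584 -0.009  0.129]
375 [ 0.54  -0.016  0.178]
```

View pics/w6.png

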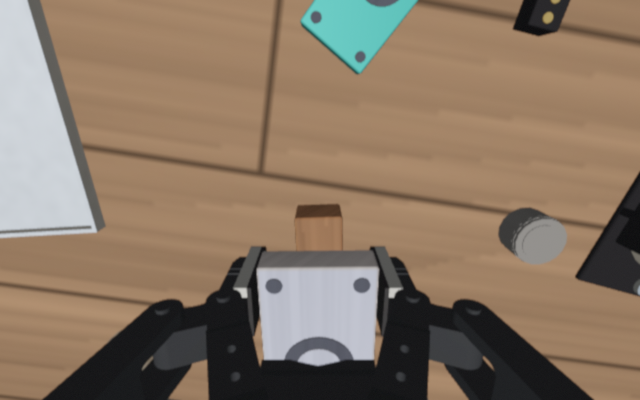

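View pics/s6.png

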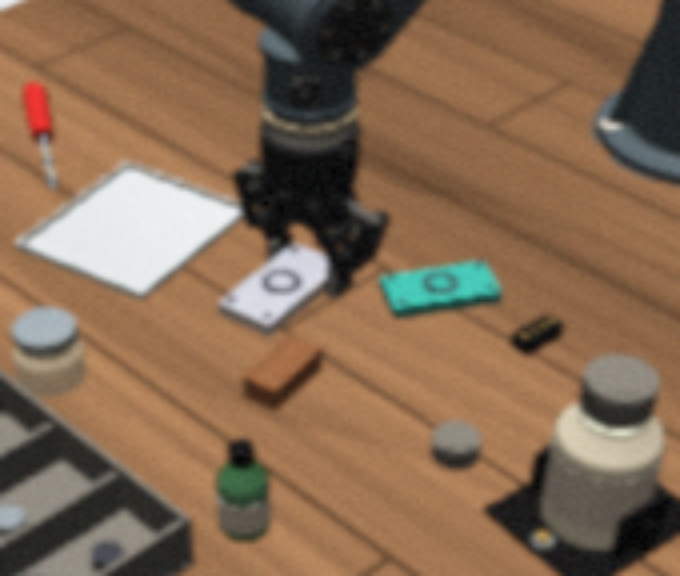

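The plate is held level, with its top at z = 0.128 and the pivot about 36 mm above the TCP. Friction stops it drooping on its own. I'll carry it over the pan and lower it, then slacken the pads slightly so it hinges there.

```bash
python3 -m inch '[-0.48,-3.29,0,0.0075,-0.48,-3.29,0,0.0075,-0.48,-3.29,0,0.0075,-0.48,-3.29,0,0.0075,-0.48,-3.29,0,0.0075,-0.48,-3.29,0,0.0075,-0.48,-3.29,0,0.0075,-0.48,-3.29,0,0.0075,0,0,-2.4,0,0,0,-2,0,0,0,-2,0,0,0,0,0]'
python3 - <<'E'
from h import *
s=manip.sense(); im,d=optics.snapshot("wrist"); cv2.imwrite("pics/w7.png",im[:,:,::-1]); P=pts("wrist",d,s)
print(s["tcp_pos"],s["q"].round(2))
im,d=optics.snapshot("top"); cv2.imwrite("pics/t7.png",cv2.resize(im[150:280,340:480,::-1],None,fx=4.5,fy=4.5))
E
```

```text
t: 9.02
tcp_pos: [0.5105, -0.276, 0.0169]
tool_rot: [-0.11, 0.994, 0.002, -0.002]
force: [-0.2, 0.4, -1.8]
finger_gap: 0.581
[ 0.51045768 -0.27604528  0.01690516] [-0.69  0.76  1.68 -0.    0.71 -2.48]
```

View pics/t7.png

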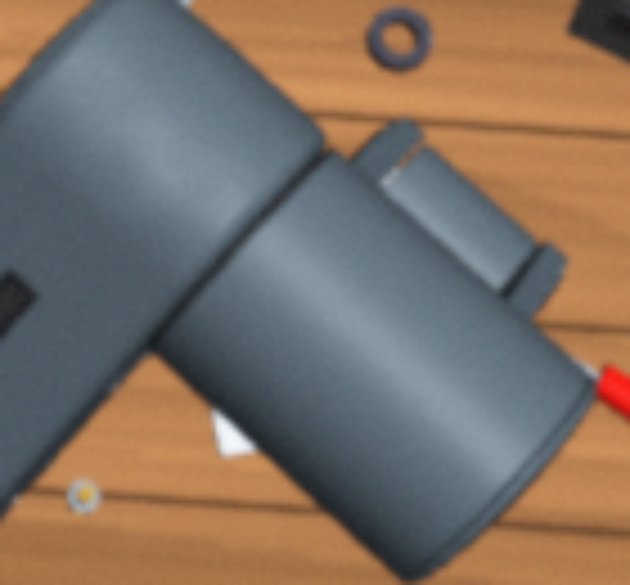

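View pics/w7.png

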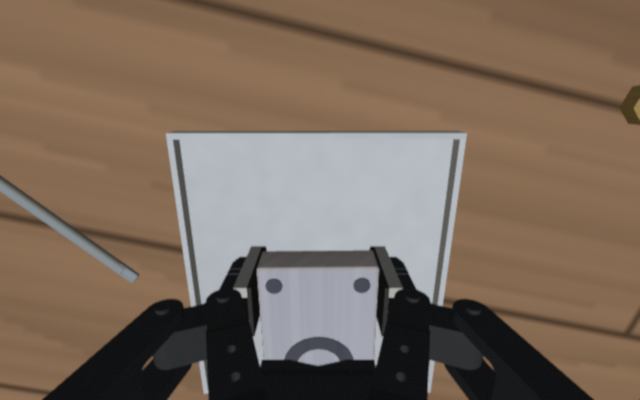

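In the wrist view the plate is centred over the pan and square with it, and the pan's near wall is at row 132. Now I'll slacken in small steps.

```bash
cat > chk.py <<'E'
from h import *
s=manip.sense(); im,d=optics.snapshot("wrist"); P=pts("wrist",d,s)
print(s["t"],s["tcp_pos"].round(4),"f",s["force"].round(1),"gap",round(s["finger_gap"],4))
L=[P[v,320] for v in range(245,362,8)]
print([tuple((p[[0,2]]*1000).round().astype(int)) for p in L])
E
python3 -m inch '[0,0,0,0]' 58; python3 chk.py; python3 -m inch '[0,0,0,0]' 58.4;  python3 chk.py
```

```text
t: 9.25
tcp_pos: [0.5127, -0.2776, 0.02]
tool_rot: [-0.11, 0.994, -0.0, 0.0]
force: [0.6, -1.2, -2.1]
finger_gap: 0.581
9.25 [ 0.5127 -0.2776  0.02  ] f [ 0.6 -1.2 -2.1] gap 0.5806
[(np.int64(520), np.int64(5)), (np.int64(500), np.int64(52)), (np.int64(500), np.int64(58)), (np.int64(502), np.int64(63)), (np.int64(505), np.int64(64)), (np.int64(508), np.int64(64)), (np.int64(512), np.int64(63)), (np.int64(516), np.int64(64)), (np.int64(521), np.int64(63)), (np.int64(524), np.int64(64)), (np.int64(528), np.int64(63)), (np.int64(533), np.int64(63)), (np.int64(536), np.int64(64)), (np.int64(540), np.int64(64)), (np.int64(544), np.int64(65))]
t: 9.43
tcp_pos: [0.5126, -0.2776, 0.02]
tool_rot: [-0.11, 0.994, -0.0, 0.0]
force: [-0.5, 0.4, -2.3]
finger_gap: 0.583
9.425 [ 0.5126 -0.2776  0.02  ] f [-0.5  0.4 -2.3] gap 0.5826
[(np.int64(520), np.int64(5)), (np.int64(500), np.int64(51)), (np.int64(500), np.int64(58)), (np.int64(502), np.int64(63)), (np.int64(504), np.int64(64)), (np.int64(508), np.int64(63)), (np.int64(512), np.int64(63)), (np.int64(516), np.int64(64)), (np.int64(519), np.int64(64)), (np.int64(524), np.int64(64)), (np.int64(528), np.int64(63)), (np.int64(532), np.int64(63)), (np.int64(535), np.int64(65)), (np.int64(540), np.int64(64)), (np.int64(544), np.int64(64))]
```

```bash
python3 -m inch '[0,0,0,0]' 58.8; python3 chk.py; python3 -m inch '[0,0,0,0]' 59.1;  python3 chk.py
```

```text
t: 9.6
tcp_pos: [0.5125, -0.2775, 0.0198]
tool_rot: [-0.11, 0.994, -0.0, 0.0]
force: [-0.8, 0.4, -0.6]
finger_gap: 0.59
9.6 [ 0.5125 -0.2775  0.0198] f [-0.8  0.4 -0.6] gap 0.5896
[(np.int64(520), np.int64(4)), (np.int64(499), np.int64(53)), (np.int64(502), np.int64(55)), (np.int64(503), np.int64(60)), (np.int64(506), np.int64(61)), (np.int64(511), np.int64(59)), (np.int64(517), np.int64(56)), (np.int64(523), np.int64(54)), (np.int64(530), np.int64(50)), (np.int64(537), np.int64(47)), (np.int64(543), np.int64(45)), (np.int64(551), np.int64(41)), (np.int64(562), np.int64(34)), (np.int64(572), np.int64(29)), (np.int64(584), np.int64(23))]
t: 9.78
tcp_pos: [0.5124, -0.2775, 0.0196]
tool_rot: [-0.11, 0.994, -0.0, 0.0]
force: [0.7, -0.4, 0.5]
finger_gap: 0.597
9.775 [ 0.5124 -0.2775  0.0196] f [ 0.7 -0.4  0.5] gap 0.597
[(np.int64(511), np.int64(21)), (np.int64(517), np.int64(20)), (np.int64(521), np.int64(20)), (np.int64(526), np.int64(21)), (np.int64(531), np.int64(21)), (np.int64(535), np.int64(22)), (np.int64(540), np.int64(22)), (np.int64(546), np.int64(21)), (np.int64(552), np.int64(20)), (np.int64(558), np.int64(20)), (np.int64(563), np.int64(20)), (np.int64(569), np.int64(20)), (np.int64(575), np.int64(20)), (np.int64(580), np.int64(21)), (np.int64(601), np.int64(5))]
```

At 58.8% the plate hinged down until its tip touched the pan floor, which is what I wanted. Going on to 59.1% let it fall flat into the pan. I'll locate it, regrip, and hold at the hinging opening.

Run:
```python
from h import *
s=manip.sense(); im,d=optics.snapshot("wrist"); cv2.imwrite("pics/w8.png",im[:,:,::-1]); P=pts("wrist",d,s)
m=(P[...,2]>.014)&(P[...,2]<.028)&(abs(P[...,0]-.53)<.06)&(abs(P[...,1]+.275)<.04)
m[:,:240]=0;m[:,400:]=0
ys=np.where(m)[0]; print(P[m].min(0),P[m].max(0))
for v in range(205,260,5):
    u=np.where(m[v])[0]
    if len(u): print(v,u.min(),u.max(),P[v,u.min()].round(3),P[v,u.max()].round(3))
print(s["tcp_pos"])
```

```text
[ 0.48373303 -0.30764559  0.01401008] [ 0.58991695 -0.23684732  0.02331829]
205 270 364 [ 0.496 -0.308  0.018] [ 0.485 -0.26   0.018]
210 270 364 [ 0.497 -0.307  0.021] [ 0.487 -0.259  0.02 ]
215 270 364 [ 0.5   -0.306  0.02 ] [ 0.49  -0.258  0.019]
220 270 364 [ 0.504 -0.306  0.019] [ 0.492 -0.258  0.02 ]
225 271 364 [ 0.506 -0.305  0.019] [ 0.495 -0.257  0.02 ]
230 271 363 [ 0.509 -0.305  0.02 ] [ 0.498 -0.257  0.021]
235 271 363 [ 0.512 -0.304  0.019] [ 0.501 -0.256  0.021]
240 272 363 [ 0.515 -0.303  0.02 ] [ 0.504 -0.255  0.02 ]
245 272 363 [ 0.518 -0.302  0.02 ] [ 0.507 -0.254  0.02 ]
250 273 363 [ 0.52  -0.301  0.021] [ 0.51  -0.254  0.02 ]
255 273 363 [ 0.523 -0.301  0.021] [ 0.513 -0.252  0.019]
[ 0.51241194 -0.27748099  0.01956191]
```

View pics/w8.png

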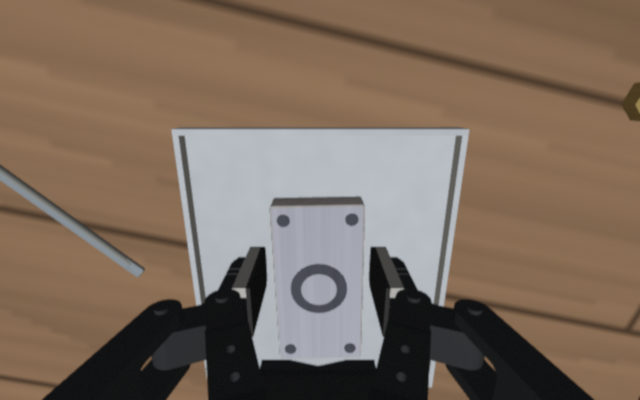

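The plate lies flat in the pan with its near end at about (0.489, -0.284), still square. I'll regrip that end.

```bash
python3 -m inch '[-1.1,-0.4,0,0,0,0,0,0]' 72 20; python3 -m inch '[0,0,-1.2,0,0,0,-1.2,0,0,0,-0.7,0,0,0,0,0]' 72 20; python3 chk.py
```

```text
t: 10.12
tcp_pos: [0.5, -0.2814, 0.0192]
tool_rot: [-0.109, 0.994, 0.0, -0.0]
force: [-0.8, 0.4, 0.1]
finger_gap: 0.724
t: 10.62
tcp_pos: [0.5007, -0.2808, -0.0128]
tool_rot: [-0.11, 0.994, 0.001, -0.001]
force: [-0.7, 0.0, -0.5]
finger_gap: 0.717
10.625 [ 0.5007 -0.2808 -0.0128] f [-0.7  0.  -0.5] gap 0.7173
[(np.int64(489), np.int64(10)), (np.int64(489), np.int64(17)), (np.int64(491), np.int64(21)), (np.int64(495), np.int64(21)), (np.int64(499), np.int64(21)), (np.int64(503), np.int64(21)), (np.int64(507), np.int64(21)), (np.int64(511), np.int64(21)), (np.int64(516), np.int64(20)), (np.int64(520), np.int64(20)), (np.int64(524), np.int64(21)), (np.int64(528), np.int64(21)), (np.int64(533), np.int64(21)), (np.int64(537), np.int64(21)), (np.int64(542), np.int64(22))]
```

```bash
python3 -m inch '[0,0,0,0,0,0,0,0,0,0,0,0]' 54 20; python3 -m inch '[0,0,1.5,0,0,0,1.5,0,0,0,1.5,0,0,0,0.5,0,0,0,0,0]'; python3 chk.py; python3 -m inch '[0,0,0,0]' 58.6;  python3 chk.py
```

```text
t: 11.05
tcp_pos: [0.5013, -0.2813, -0.0115]
tool_rot: [-0.11, 0.994, -0.0, 0.0]
force: [0.6, -0.1, -0.6]
finger_gap: 0.579
t: 11.68
tcp_pos: [0.5015, -0.2815, 0.0391]
tool_rot: [-0.11, 0.994, -0.0, 0.0]
force: [-0.5, -0.3, -1.9]
finger_gap: 0.582
11.675 [ 0.5015 -0.2815  0.0391] f [-0.5 -0.3 -1.9] gap 0.5818
[(np.int64(489), np.int64(63)), (np.int64(490), np.int64(70)), (np.int64(493), np.int64(71)), (np.int64(497), np.int64(71)), (np.int64(501), np.int64(70)), (np.int64(505), np.int64(71)), (np.int64(509), np.int64(71)), (np.int64(513), np.int64(71)), (np.int64(518), np.int64(71)), (np.int64(522), np.int64(71)), (np.int64(526), np.int64(72)), (np.int64(531), np.int64(71)), (np.int64(534), np.int64(73)), (np.int64(539), np.int64(72)), (np.int64(545), np.int64(71))]
t: 11.85
tcp_pos: [0.501, -0.2811, 0.0379]
tool_rot: [-0.11, 0.994, 0.0, -0.0]
force: [0.5, 0.2, -1.1]
finger_gap: 0.585
11.85 [ 0.501  -0.2811  0.0379] f [ 0.5  0.2 -1.1] gap 0.5854
[(np.int64(489), np.int64(61)), (np.int64(490), np.int64(67)), (np.int64(492), np.int64(71)), (np.int64(496), np.int64(71)), (np.int64(501), np.int64(69)), (np.int64(505), np.int64(69)), (np.int64(511), np.int64(66)), (np.int64(516), np.int64(66)), (np.int64(521), np.int64(64)), (np.int64(526), np.int64(63)), (np.int64(532), np.int64(63)), (np.int64(539), np.int64(60)), (np.int64(545), np.int64(59)), (np.int64(553), np.int64(56)), (np.int64(561), np.int64(53))]
```

```bash
python3 -m inch '[0,0,0,0]' 58.5;  python3 chk.py
```

```text
t: 12.02
tcp_pos: [0.501, -0.2812, 0.0379]
tool_rot: [-0.11, 0.994, 0.0, -0.0]
force: [0.2, -0.4, -0.0]
finger_gap: 0.584
12.025 [ 0.501  -0.2812  0.0379] f [ 0.2 -0.4 -0. ] gap 0.5837
[(np.int64(489), np.int64(62)), (np.int64(491), np.int64(66)), (np.int64(493), np.int64(68)), (np.int64(497), np.int64(70)), (np.int64(503), np.int64(66)), (np.int64(510), np.int64(62)), (np.int64(518), np.int64(57)), (np.int64(526), np.int64(52)), (np.int64(534), np.int64(47)), (np.int64(546), np.int64(38)), (np.int64(559), np.int64(29)), (np.int64(572), np.int64(22)), (np.int64(593), np.int64(5)), (np.int64(602), np.int64(3)), (np.int64(608), np.int64(4))]
```

It has hinged to about 33° with the tip on the floor. I'll tighten, raise and repeat.

```bash
python3 -m inch '[0,0,0,0,0,0,1,0,0,0,1.2,0,0,0,0,0]' 55;  python3 chk.py; python3 -m inch '[0,0,0,0]' 58.5;  python3 chk.py
```

```text
t: 12.58
tcp_pos: [0.5021, -0.282, 0.0619]
tool_rot: [-0.11, 0.994, -0.001, 0.001]
force: [0.1, 0.0, -0.7]
finger_gap: 0.581
12.575 [ 0.5021 -0.282   0.0619] f [ 0.1  0.  -0.7] gap 0.5811
[(np.int64(490), np.int64(86)), (np.int64(492), np.int64(89)), (np.int64(494), np.int64(92)), (np.int64(497), np.int64(95)), (np.int64(504), np.int64(89)), (np.int64(511), np.int64(85)), (np.int64(519), np.int64(79)), (np.int64(527), np.int64(76)), (np.int64(537), np.int64(69)), (np.int64(548), np.int64(61)), (np.int64(562), np.int64(52)), (np.int64(576), np.int64(42)), (np.int64(615), np.int64(6)), (np.int64(616), np.int64(13)), (np.int64(635), np.int64(2))]
t: 12.75
tcp_pos: [0.5013, -0.2813, 0.0605]
tool_rot: [-0.11, 0.994, -0.0, 0.0]
force: [-2.1, 0.4, -0.3]
finger_gap: 0.584
12.75 [ 0.5013 -0.2813  0.0605] f [-2.1  0.4 -0.3] gap 0.5844
[(np.int64(489), np.int64(84)), (np.int64(491), np.int64(87)), (np.int64(494), np.int64(89)), (np.int64(497), np.int64(91)), (np.int64(515), np.int64(70)), (np.int64(542), np.int64(36)), (np.int64(568), np.int64(6)), (np.int64(577), np.int64(4)), (np.int64(583), np.int64(6)), (np.int64(591), np.int64(5)), (np.int64(598), np.int64(5)), (np.int64(606), np.int64(4)), (np.int64(613), np.int64(5)), (np.int64(616), np.int64(11)), (np.int64(632), np.int64(3))]
```

```bash
python3 -m inch '[0,0,0,0]' 58.5;  python3 chk.py
```

```text
t: 12.92
tcp_pos: [0.501, -0.2814, 0.0603]
tool_rot: [-0.11, 0.994, 0.0, -0.0]
force: [-0.8, -0.5, 1.0]
finger_gap: 0.583
12.925 [ 0.501  -0.2814  0.0603] f [-0.8 -0.5  1. ] gap 0.5835
[(np.int64(489), np.int64(84)), (np.int64(491), np.int64(87)), (np.int64(494), np.int64(90)), (np.int64(497), np.int64(90)), (np.int64(515), np.int64(69)), (np.int64(537), np.int64(42)), (np.int64(569), np.int64(4)), (np.int64(576), np.int64(4)), (np.int64(583), np.int64(4)), (np.int64(590), np.int64(5)), (np.int64(598), np.int64(4)), (np.int64(606), np.int64(4)), (np.int64(613), np.int64(5)), (np.int64(615), np.int64(11)), (np.int64(633), np.int64(1))]
```

Now about 51°. I'll do another round.

```bash
python3 -m inch '[0,0,0,0,0,0,1,0,0,0,1,0,0,0,0,0]' 55;  python3 -m inch '[0,0,0,0,0,0,0,0]' 58.5;  python3 chk.py
```

```text
t: 13.48
tcp_pos: [0.502, -0.2818, 0.0815]
tool_rot: [-0.11, 0.994, -0.001, 0.001]
force: [0.5, 0.0, -1.9]
finger_gap: 0.581
t: 13.72
tcp_pos: [0.5012, -0.2813, 0.0804]
tool_rot: [-0.11, 0.994, -0.0, -0.0]
force: [0.6, -0.3, 0.6]
finger_gap: 0.587
13.725 [ 0.5012 -0.2813  0.0804] f [ 0.6 -0.3  0.6] gap 0.5872
[(np.int64(491), np.int64(101)), (np.int64(494), np.int64(103)), (np.int64(498), np.int64(103)), (np.int64(560), np.int64(5)), (np.int64(567), np.int64(5)), (np.int64(575), np.int64(4)), (np.int64(582), np.int64(5)), (np.int64(590), np.int64(5)), (np.int64(598), np.int64(5)), (np.int64(607), np.int64(4)), (np.int64(614), np.int64(5)), (np.int64(615), np.int64(14)), (np.int64(635), np.int64(1)), (np.int64(643), np.int64(2)), (np.int64(652), np.int64(1))]
```

The plate top is now at z ≈ 0.103, the pan floor plus 100 mm, so it looks upright. I'll check by eye.

Run:
```python
from h import *
s=manip.sense(); im,d=optics.snapshot("wrist"); cv2.imwrite("pics/w9.png",im[:,:,::-1]); P=pts("wrist",d,s)
m=(P[...,2]>.095)&(P[...,2]<.11); m[:,:255]=0;m[:,385:]=0;m[:200]=0;m[300:]=0
A=P[m]; c=A.mean(0); n=np.linalg.svd(A-c,full_matrices=False)[2][2]; print(c,n,np.degrees(np.arccos(abs(n[2]))),A.min(0),A.max(0))
im,d=optics.snapshot("scene"); cv2.imwrite("pics/s9.png",cv2.resize(im[120:230,220:350,::-1],None,fx=5,fy=5,interpolation=2))
```

```text
[ 0.49315207 -0.28372758  0.10207552] [-0.29192287 -0.07023594  0.9538595 ] 17.472818008895185 [ 0.48065892 -0.31303157  0.09501721] [ 0.51722835 -0.25407871  0.1099639 ]
```

View pics/w9.png

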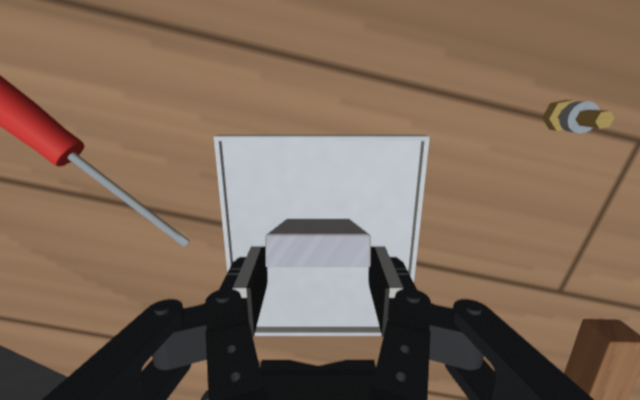

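View pics/s9.png

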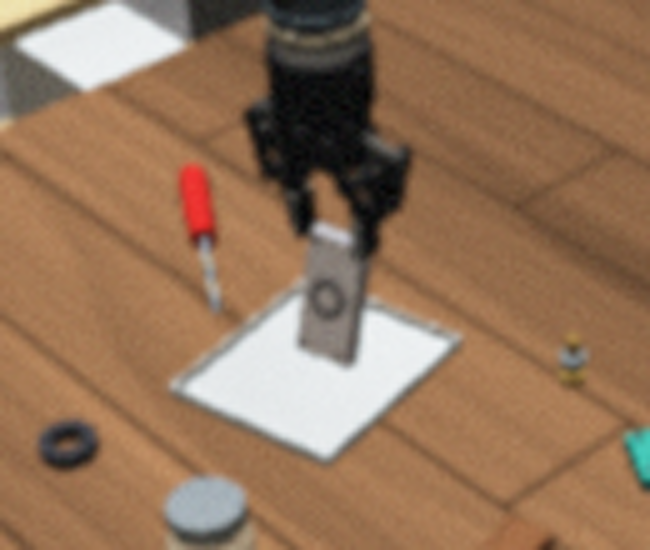

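The wrist view shows the plate's end face at (318,250) and the scene view shows it upright in the pan at about (285,180). I'll measure its tilt from the face in the scene depth.

```bash
cat > tilt.py <<'E'
from h import *
im,d=optics.snapshot("scene"); P=pts("scene",d)
m=np.zeros(d.shape,bool); m[168:192,278:298]=1
m&=(P[...,2]>.012)&(P[...,2]<.1)&(abs(P[...,0]-.51)<.06)
A=P[m]; c=np.median(A,0)
for _ in range(3):
    B=A-c; n=np.linalg.svd(B,full_matrices=False)[2][2]; r=abs(B@n); A=A[r<max(.004,np.percentile(r,50))]; c=A.mean(0)
print("face n",len(A),c.round(4),n.round(3),"tilt deg",np.degrees(np.arcsin(n[2]*np.sign(n[0]))).round(1), r.std())
E
python3 tilt.py; python3 -c "
from h import *
print(manip.sense()['force'],manip.sense()['finger_gap'])"
```

```text
face n 202 [ 0.5159 -0.2735  0.0549] [0.92  0.236 0.313] tilt deg 18.2 0.0010093952672690345
[ 0.03355228 -0.14228136  0.87247769] 0.5830666636986044
```

Both cameras agree that it still leans about 18°. One more raise and slacken.

```bash
python3 -m inch '[0,0,0,0,0,0,0.8,0,0,0,0,0]' 55;  python3 -m inch '[0,0,0,0,0,0,0,0]' 58.5;  python3 chk.py; python3 tilt.py
```

```text
t: 14.3
tcp_pos: [0.5015, -0.2815, 0.0887]
tool_rot: [-0.11, 0.994, -0.0, 0.0]
force: [-0.2, 0.1, -1.6]
finger_gap: 0.572
t: 14.55
tcp_pos: [0.5013, -0.2813, 0.0883]
tool_rot: [-0.11, 0.994, -0.0, 0.0]
force: [0.2, 0.1, -0.2]
finger_gap: 0.584
14.55 [ 0.5013 -0.2813  0.0883] f [ 0.2  0.1 -0.2] gap 0.584
[(np.int64(543), np.int64(4)), (np.int64(550), np.int64(3)), (np.int64(557), np.int64(5)), (np.int64(565), np.int64(5)), (np.int64(573), np.int64(4)), (np.int64(580), np.int64(4)), (np.int64(588), np.int64(5)), (np.int64(597), np.int64(4)), (np.int64(605), np.int64(4)), (np.int64(423), np.int64(245)), (np.int64(614), np.int64(13)), (np.int64(633), np.int64(1)), (np.int64(641), np.int64(2)), (np.int64(650), np.int64(2)), (np.int64(660), np.int64(2))]
face n 196 [ 0.4917 -0.2778  0.0433] [-0.729 -0.132 -0.671] tilt deg 42.2 0.0010600658892880562
```

Run:
```python
from h import *
s=manip.sense(); im,d=optics.snapshot("wrist"); cv2.imwrite("pics/w10.png",im[:,:,::-1])
im,d=optics.snapshot("scene"); cv2.imwrite("pics/s10.png",cv2.resize(im[120:230,220:350,::-1],None,fx=5,fy=5,interpolation=2))
```

```text
(no output)
```

View pics/w10.png

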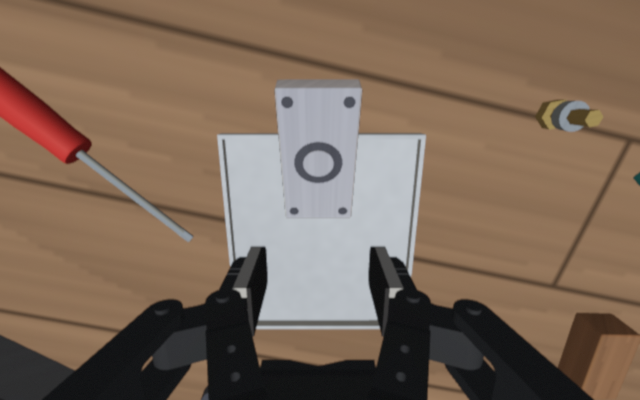

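View pics/s10.png

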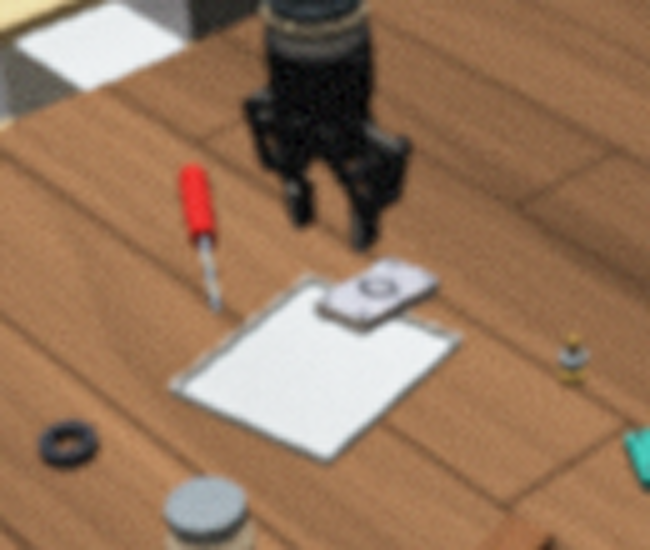

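The plate had slipped down to the fingertips, and the last slackening dropped it. It now lies across the pan's near rim. In the wrist view its near end is at (318,85), raised and outside the pan. That raised end allows a deeper grip than before, so I'll measure it.

Run:
```python
from h import *
s=manip.sense(); im,d=optics.snapshot("wrist"); P=pts("wrist",d,s)
print(s["t"],s["tcp_pos"])
for v in range(80,225,10): print(v,P[v,310:328].mean(0).round(4), [P[v,u].round(3).tolist() for u in (285,350)])
for v in (132,135,138,330): print("rim",v,P[v,240].round(3),P[v,400].round(3))
g=im.astype(int); 
for v in (90,110,150,190,210):
    r=P[v,:,2]; u=[k for k in range(250,390) if r[k]>.013+0*.001 ]; print(v,min(u),max(u),P[v,min(u)].round(4),P[v,max(u)].round(4))
```

```text
14.75 [ 0.50125814 -0.28135841  0.08835653]
80 [ 0.417  -0.3004  0.0199] [[0.422, -0.322, 0.02], [0.412, -0.28, 0.021]]
90 [ 0.4231 -0.299   0.0216] [[0.428, -0.321, 0.022], [0.419, -0.279, 0.022]]
100 [ 0.4292 -0.2977  0.0234] [[0.434, -0.319, 0.024], [0.425, -0.277, 0.021]]
110 [ 0.4354 -0.2963  0.0249] [[0.44, -0.318, 0.025], [0.431, -0.276, 0.025]]
120 [ 0.4415 -0.2949  0.0272] [[0.446, -0.317, 0.027], [0.437, -0.274, 0.026]]
130 [ 0.4476 -0.2935  0.0297] [[0.452, -0.315, 0.031], [0.443, -0.273, 0.029]]
140 [ 0.4539 -0.2921  0.0311] [[0.459, -0.314, 0.03], [0.449, -0.272, 0.03]]
150 [ 0.458  -0.2914  0.0449] [[0.465, -0.313, 0.032], [0.456, -0.27, 0.032]]
160 [ 0.4664 -0.2893  0.0342] [[0.472, -0.311, 0.033], [0.462, -0.269, 0.034]]
170 [ 0.4728 -0.2879  0.0356] [[0.478, -0.31, 0.035], [0.468, -0.267, 0.036]]
180 [ 0.4791 -0.2865  0.0373] [[0.484, -0.308, 0.038], [0.474, -0.266, 0.038]]
190 [ 0.4856 -0.285   0.0386] [[0.49, -0.307, 0.039], [0.481, -0.264, 0.039]]
200 [ 0.4919 -0.2836  0.0404] [[0.497, -0.306, 0.04], [0.487, -0.263, 0.041]]
210 [ 0.4981 -0.2822  0.0427] [[0.503, -0.304, 0.043], [0.494, -0.261, 0.042]]
220 [ 0.5207 -0.2771  0.0045] [[0.527, -0.304, 0.004], [0.515, -0.252, 0.004]]
rim 132 [ 0.465 -0.35   0.001] [ 0.439 -0.233  0.002]
rim 135 [ 0.465 -0.347  0.014] [ 0.44  -0.235  0.012]
rim 138 [ 0.468 -0.347  0.012] [ 0.442 -0.235  0.013]
rim 330 [ 0.49  -0.307  0.173] [ 0.48  -0.263  0.172]
90 281 355 [ 0.4285 -0.3233  0.0212] [ 0.4178 -0.2753  0.02  ]
110 281 373 [ 0.4409 -0.3206  0.0247] [ 0.423  -0.2996  0.2454]
150 281 367 [ 0.4657 -0.3152  0.0319] [ 0.423  -0.2996  0.2454]
190 281 354 [ 0.4917 -0.3098  0.0366] [ 0.4804 -0.2617  0.0386]
210 282 354 [ 0.5035 -0.3063  0.0426] [ 0.4929 -0.2589  0.0427]
```

Its -x end rests on the bench and its +x end is raised (top z 0.043) over the pan, sloping about 15°. I'll grip the raised end deep in the pads, where the plate already hangs in the right sense. Then I'll lift it into the pan.

```bash
python3 -m inch '[-1.4,-0.33,0,0,0,0,-3,0,0,0,-3,0,0,0,-2.3,0,0,0,-1,0,0,0,0,0]' 75 20; python3 -m inch '[0,0,0,0,0,0,0,0,0,0,0,0]' 52 30
python3 - <<'E'
from h import *
s=manip.sense(); im,d=optics.snapshot("wrist"); cv2.imwrite("pics/w11.png",im[:,:,::-1])
E
```

```text
t: 15.55
tcp_pos: [0.4865, -0.2845, -0.005]
tool_rot: [-0.11, 0.994, 0.0, -0.0]
force: [0.3, -0.2, -0.5]
finger_gap: 0.752
t: 15.92
tcp_pos: [0.4877, -0.2851, -0.0038]
tool_rot: [-0.11, 0.994, -0.001, 0.001]
force: [-2.0, -1.1, 3.8]
finger_gap: 0.574
```

View pics/w11.png

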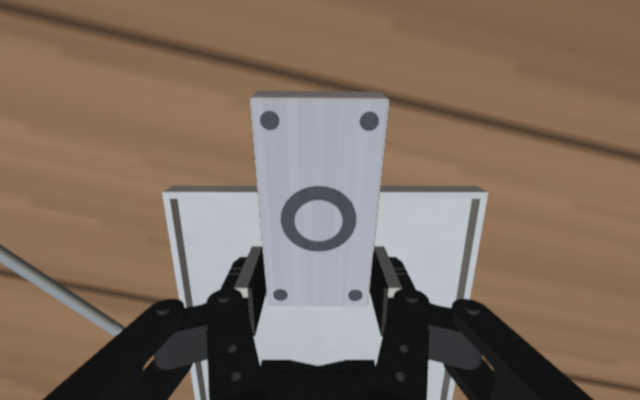

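The plate is gripped at its inner end. I'll lift it, shift it into the pan and slacken.

```bash
cat > chk2.py <<'E'
from h import *
s=manip.sense(); im,d=optics.snapshot("wrist"); P=pts("wrist",d,s)
print(s["t"],s["tcp_pos"].round(4),"f",s["force"].round(1),"gap",round(s["finger_gap"],4))
for v in range(60,330,10): 
    p=P[v,300:308].mean(0); print((v,*(p[[0,2]]*1000).round().astype(int).tolist()),end=" ")
print()
import sys
if len(sys.argv)>1:
    a=im[:, :,::-1]; im2,_=optics.snapshot("scene"); b=cv2.resize(im2[110:230,220:350,::-1],(433,400))
    cv2.imwrite(sys.argv[1],cv2.resize(np.hstack([a[:,120:487],b]),None,fx=1,fy=1))
E
python3 -m inch '[0,0,1,0,0,0,1.5,0,0,0,1.5,0,2.2,0.5,0,0,2.3,0.52,0,0,2.3,0.52,0,0,0,0,0,0]' 52 30; python3 chk2.py; python3 -m inch '[0,0,0,0]' 58.5 20; python3 chk2.py pics/c12.png
```

```text
t: 16.85
tcp_pos: [0.5571, -0.2692, 0.0364]
tool_rot: [-0.111, 0.994, -0.001, 0.001]
force: [-0.7, 0.0, -1.7]
finger_gap: 0.573
16.85 [ 0.5571 -0.2692  0.0364] f [-0.7  0.  -1.7] gap 0.5727
(60, 466, 4) (70, 471, 4) (80, 476, 4) (90, 481, 5) (100, 483, 90) (110, 487, 74) (120, 490, 74) (130, 494, 73) (140, 497, 73) (150, 501, 72) (160, 505, 72) (170, 509, 71) (180, 513, 70) (190, 517, 70) (200, 522, 70) (210, 526, 70) (220, 531, 69) (230, 536, 68) (240, 541, 67) (250, 546, 65) (260, 552, 65) (270, 557, 64) (280, 563, 63) (290, 569, 62) (300, 575, 61) (310, 618, 13) (320, 635, 1) 
t: 17.02
tcp_pos: [0.554, -0.269, 0.0355]
tool_rot: [-0.11, 0.994, 0.0, -0.001]
force: [-0.9, -0.2, -2.2]
finger_gap: 0.586
17.025 [ 0.554  -0.269   0.0355] f [-0.9 -0.2 -2.2] gap 0.5858
(60, 462, 4) (70, 467, 4) (80, 472, 5) (90, 478, 4) (100, 483, 5) (110, 487, 27) (120, 491, 30) (130, 496, 32) (140, 500, 34) (150, 505, 36) (160, 509, 38) (170, 513, 41) (180, 513, 62) (190, 522, 45) (200, 526, 47) (210, 531, 49) (220, 535, 51) (230, 539, 52) (240, 544, 54) (250, 548, 56) (260, 552, 58) (270, 556, 60) (280, 560, 62) (290, 564, 64) (300, 569, 65) (310, 617, 9) (320, 631, 2)
```

View pics/c12.png

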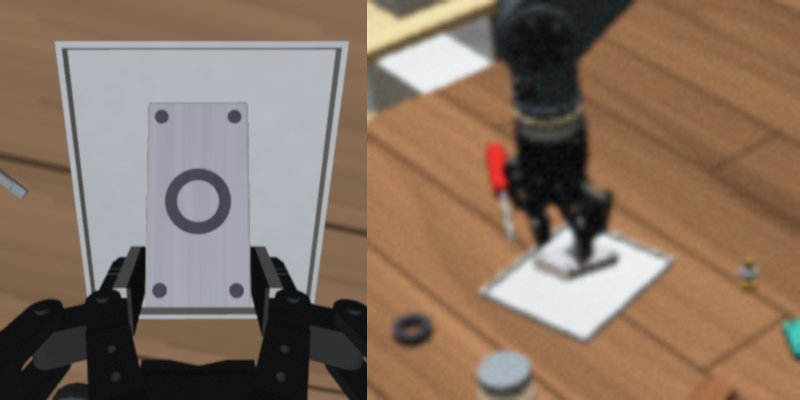

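It's hinging (about 25°), but it sits low in the pads, so more slackening risks another drop. I'll tighten now and finish the rotation by pushing the tip against the pan wall.

```bash
python3 -m inch '[0,0,0,0,0,0,0,0]' 52 20; python3 chk2.py
```

```text
t: 17.38
tcp_pos: [0.555, -0.2695, 0.0355]
tool_rot: [-0.11, 0.994, -0.0, 0.0]
force: [-0.3, 0.3, -0.7]
finger_gap: 0.521
17.375 [ 0.555  -0.2695  0.0355] f [-0.3  0.3 -0.7] gap 0.5209
(60, 464, 5) (70, 468, 4) (80, 474, 5) (90, 479, 4) (100, 484, 4) (110, 489, 5) (120, 493, 20) (130, 498, 20) (140, 503, 21) (150, 509, 20) (160, 514, 20) (170, 519, 20) (180, 525, 21) (190, 531, 21) (200, 536, 21) (210, 542, 22) (220, 548, 21) (230, 555, 21) (240, 561, 21) (250, 568, 20) (260, 574, 21) (270, 581, 20) (280, 588, 20) (290, 606, 5) (300, 614, 4) (310, 618, 10) (320, 632, 2)
```

It slipped out and is flat in the pan again. Plan now: put the plate back on the block and regrip the end with the pads as deep as possible. That leaves room to slip, and I'll then repeat the staged hinging in the pan. First I'll locate it.

```bash
python3 -m inch '[0,0,3,0,0,0,3,0,0,0,0,0]' 85 20
python3 - <<'E'
from h import *
s=manip.sense(); im,d=optics.snapshot("wrist"); P=pts("wrist",d,s)
cv2.imwrite("pics/w13.png",im[:,:,::-1])
m=(P[...,2]>.0145)&(P[...,2]<.026)&(abs(P[...,0]-.54)<.075)&(abs(P[...,1]+.27)<.045)
m=cv2.morphologyEx(m.astype(np.uint8),cv2.MORPH_OPEN,np.ones((7,7)))
print(s["tcp_pos"],rect(m,"wrist",.019,s))
E
```

```text
t: 17.8
tcp_pos: [0.5569, -0.2704, 0.0978]
tool_rot: [-0.11, 0.994, -0.002, 0.002]
force: [0.7, -0.1, -0.8]
finger_gap: 0.85
[ 0.5568527  -0.27040404  0.09778537] ((539.261474609375, -273.1860046386719), (99.9458236694336, 49.9722900390625), 12.55755615234375)
```

View pics/w13.png

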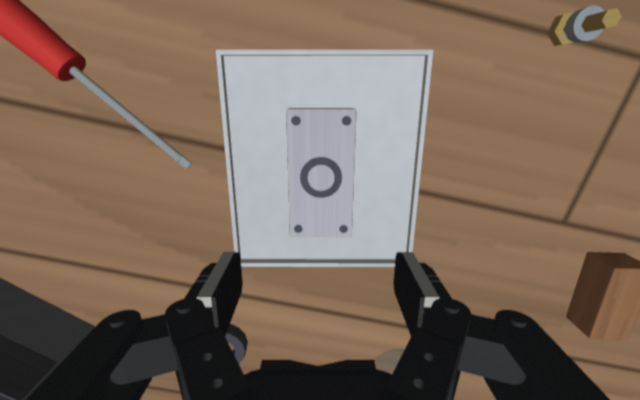

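The plate is flat and centred at (0.539, -0.273), and the wrist mask measures exactly 100 x 50 mm. I'll grip at its centre to carry it back.

```bash
python3 -m inch '[-1.6,-0.37,0,0,0,0,-3.5,0,0,0,-3.5,0,0,0,-2.5,0,0,0,-1.2,0,0,0,0,0]' 80 20; python3 -m inch '[0,0,0,0,0,0,0,0,0,0,0,0,0,0,0,0]' 50 50;  python3 -m inch '[0,0,2,0,0,0,3,0,0,0,3,0,0,0,0,0]' 50 50; python3 chk2.py
```

```text
t: 18.6
tcp_pos: [0.5378, -0.2724, -0.013]
tool_rot: [-0.11, 0.994, 0.001, -0.001]
force: [0.9, 0.0, -0.5]
finger_gap: 0.802
t: 19.1
tcp_pos: [0.5399, -0.2734, -0.0106]
tool_rot: [-0.11, 0.994, -0.001, 0.001]
force: [0.1, -0.4, 5.6]
finger_gap: 0.567
t: 19.6
tcp_pos: [0.5408, -0.274, 0.0712]
tool_rot: [-0.11, 0.994, -0.002, 0.002]
force: [0.9, -0.1, -2.7]
finger_gap: 0.569
19.6 [ 0.5408 -0.274   0.0712] f [ 0.9 -0.1 -2.7] gap 0.5686
(60, 447, 1) (70, 453, 1) (80, 459, 4) (90, 465, 5) (100, 471, 4) (110, 478, 4) (120, 484, 5) (130, 491, 4) (140, 497, 4) (150, 504, 4) (160, 511, 4) (170, 494, 102) (180, 498, 102) (190, 502, 102) (200, 506, 102) (210, 510, 102) (220, 515, 102) (230, 520, 102) (240, 524, 102) (250, 528, 103) (260, 533, 103) (270, 538, 103) (280, 543, 103) (290, 548, 103) (300, 554, 103) (310, 560, 102) (320, 565, 102)
```

Held flat. I'll carry it back over the block and set it down.

```bash
python3 -m inch '[0.59,3.31,0,-0.0075,0.59,3.31,0,-0.0075,0.59,3.31,0,-0.0075,0.59,3.31,0,-0.0075,0.59,3.31,0,-0.0075,0.59,3.31,0,-0.0075,0.59,3.31,0,-0.0075,0.59,3.31,0,-0.0075,0,0,0,0,0,0,0,0]' 50 50
python3 - <<'E'
from h import *
s=manip.sense(); im,d=optics.snapshot("wrist"); P=pts("wrist",d,s); cv2.imwrite("pics/w14.png",im[:,:,::-1])
print(s["tcp_pos"],P[200:300:20,318].round(3).tolist())
print("block expected px",proj("wrist",[[.5863-.0345-.0027,-.008-.0056+.0168,.03],[.5863-.0345+.0027,-.008-.0056-.0168,.03]],s))
E
```

```text
t: 20.9
tcp_pos: [0.5856, -0.0082, 0.0673]
tool_rot: [-0.08, 0.997, 0.0, -0.001]
force: [-1.1, -0.2, -1.8]
finger_gap: 0.571
[ 0.58556455 -0.00820865  0.06729003] [[0.549, -0.015, 0.098], [0.558, -0.013, 0.098], [0.568, -0.012, 0.098], [0.577, -0.01, 0.099], [0.587, -0.009, 0.099]]
block expected px [[346.35603766 168.15889053]
 [291.4883586  168.11172589]]
```

View pics/w14.png

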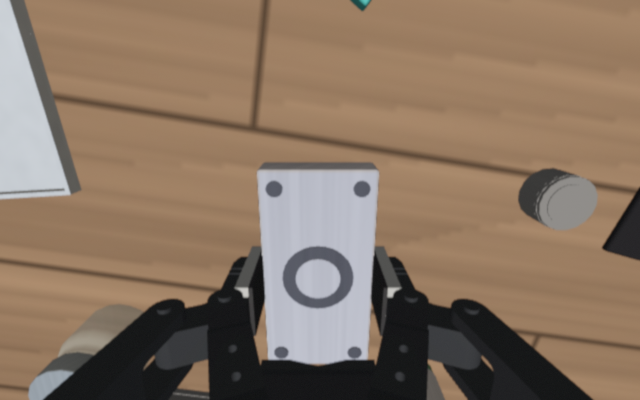

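```bash
python3 -m inch '[0,0,-2,0,0,0,-2,0,0,0,-0.8,0,0,0,-0.3,0,0,0,0,0]' 50 50;  python3 -m inch '[0,0,0,0,0,0,0,0,0,0,0,0]' 78 20; python3 chk2.py; python3 -m inch '[-1.77,-0.29,0,0,-1.78,-0.29,0,0,0,0,-1.2,0,0,0,-1,0,0,0,0,0]' 78 20; python3 chk2.py pics/c15.png
```

```text
t: 21.58
tcp_pos: [0.5867, -0.0085, 0.0176]
tool_rot: [-0.08, 0.997, -0.0, 0.0]
force: [-0.6, 0.5, -1.5]
finger_gap: 0.572
t: 21.95
tcp_pos: [0.5868, -0.0081, 0.0179]
tool_rot: [-0.08, 0.997, -0.0, 0.001]
force: [-0.5, -0.3, 0.1]
finger_gap: 0.78
21.95 [ 0.5868 -0.0081  0.0179] f [-0.5 -0.3  0.1] gap 0.7804
(60, 495, 2) (70, 499, 1) (80, 504, 1) (90, 509, 2) (100, 514, 1) (110, 519, 1) (120, 524, 2) (130, 529, 2) (140, 534, 2) (150, 540, 1) (160, 540, 23) (170, 539, 47) (180, 543, 48) (190, 548, 48) (200, 552, 48) (210, 556, 47) (220, 561, 47) (230, 566, 48) (240, 570, 48) (250, 575, 48) (260, 580, 48) (270, 584, 49) (280, 590, 48) (290, 595, 48) (300, 600, 48) (310, 606, 48) (320, 612, 47) 
t: 22.62
tcp_pos: [0.5511, -0.0138, -0.0059]
tool_rot: [-0.08, 0.997, 0.0, -0.001]
force: [-0.1, -0.9, -0.1]
finger_gap: 0.78
22.625 [ 0.5511 -0.0138 -0.0059] f [-0.1 -0.9 -0.1] gap 0.7802
(60, 461, 2) (70, 465, 1) (80, 469, 2) (90, 473, 1) (100, 477, 2) (110, 482, 1) (120, 486, 1) (130, 490, 1) (140, 495, 2) (150, 499, 2) (160, 504, 2) (170, 509, 1) (180, 514, 2) (190, 519, 1) (200, 524, 1) (210, 529, 2) (220, 535, 1) (230, 540, 2) (240, 546, 1) (250, 551, 1) (260, 538, 35) (270, 538, 42) (280, 539, 47) (290, 544, 47) (300, 538, 61) (310, 552, 48) (320, 557, 47)
```

View pics/c15.png

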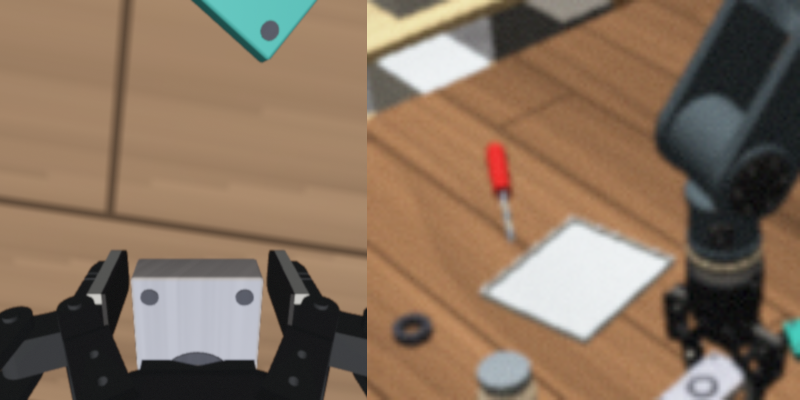

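The plate is back on the block, and the pads are now about 8 mm deeper than before. I'll grip, lift and carry it to the pan again.

```bash
python3 -m inch '[0,0,0,0,0,0,0,0,0,0,0,0,0,0,0,0]' 50 30;  python3 -m inch '[0,0,2,0,0,0,3,0,0,0,3,0,-0.48,-3.29,0,0.0075,-0.48,-3.29,0,0.0075,-0.48,-3.29,0,0.0075,-0.48,-3.29,0,0.0075,-0.48,-3.29,0,0.0075,-0.48,-3.29,0,0.0075,-0.48,-3.29,0,0.0075,-0.48,-3.29,0,0.0075,0,0,-2,0,0,0,-2,0,0,0,-2,0,0,0,0,0,0,0,0,0]' 50 30; python3 chk.py
```

```text
t: 23.22
tcp_pos: [0.5513, -0.0139, -0.0045]
tool_rot: [-0.08, 0.997, -0.0, 0.0]
force: [1.5, 0.3, 0.3]
finger_gap: 0.584
t: 25.22
tcp_pos: [0.5125, -0.2771, 0.0156]
tool_rot: [-0.11, 0.994, -0.0, 0.0]
force: [0.2, -0.3, -1.5]
finger_gap: 0.58
25.225 [ 0.5125 -0.2771  0.0156] f [ 0.2 -0.3 -1.5] gap 0.5804
[(np.int64(518), np.int64(5)), (np.int64(523), np.int64(4)), (np.int64(499), np.int64(57)), (np.int64(499), np.int64(63)), (np.int64(499), np.int64(68)), (np.int64(503), np.int64(67)), (np.int64(506), np.int64(68)), (np.int64(510), np.int64(68)), (np.int64(513), np.int64(68)), (np.int64(517), np.int64(67)), (np.int64(521), np.int64(68)), (np.int64(525), np.int64(68)), (np.int64(528), np.int64(68)), (np.int64(531), np.int64(69)), (np.int64(535), np.int64(69))]
```

Deep grip confirmed: plate centre at TCP +44 mm. Now I'll slacken in finer steps.

```bash
python3 -m inch '[0,0,0,0]' 58.3 20; python3 chk.py | tail -1;  python3 -m inch '[0,0,0,0]' 58.5;  python3 chk.py
```

```text
t: 25.4
tcp_pos: [0.513, -0.2774, 0.0162]
tool_rot: [-0.11, 0.994, -0.001, 0.001]
force: [0.0, -0.0, -2.0]
finger_gap: 0.582
[(np.int64(518), np.int64(5)), (np.int64(523), np.int64(6)), (np.int64(499), np.int64(58)), (np.int64(499), np.int64(64)), (np.int64(500), np.int64(68)), (np.int64(503), np.int64(68)), (np.int64(507), np.int64(68)), (np.int64(511), np.int64(67)), (np.int64(513), np.int64(69)), (np.int64(517), np.int64(69)), (np.int64(521), np.int64(69)), (np.int64(525), np.int64(68)), (np.int64(528), np.int64(69)), (np.int64(533), np.int64(68)), (np.int64(536), np.int64(69))]
t: 25.58
tcp_pos: [0.5129, -0.2773, 0.0159]
tool_rot: [-0.11, 0.994, -0.0, 0.0]
force: [0.7, 0.2, -1.2]
finger_gap: 0.585
25.575 [ 0.5129 -0.2773  0.0159] f [ 0.7  0.2 -1.2] gap 0.5847
[(np.int64(518), np.int64(4)), (np.int64(523), np.int64(5)), (np.int64(499), np.int64(58)), (np.int64(500), np.int64(62)), (np.int64(501), np.int64(66)), (np.int64(503), np.int64(69)), (np.int64(504), np.int64(71)), (np.int64(509), np.int64(69)), (np.int64(515), np.int64(67)), (np.int64(522), np.int64(63)), (np.int64(529), np.int64(58)), (np.int64(535), np.int64(56)), (np.int64(542), np.int64(53)), (np.int64(550), np.int64(49)), (np.int64(559), np.int64(45))]
```

```bash
python3 -m inch '[0,0,0,0]' 58.4 20; python3 chk.py
```

```text
t: 25.75
tcp_pos: [0.5128, -0.2773, 0.0157]
tool_rot: [-0.11, 0.994, -0.0, 0.0]
force: [0.1, -0.5, -0.3]
finger_gap: 0.588
25.75 [ 0.5128 -0.2773  0.0157] f [ 0.1 -0.5 -0.3] gap 0.5877
[(np.int64(518), np.int64(4)), (np.int64(523), np.int64(4)), (np.int64(498), np.int64(59)), (np.int64(500), np.int64(61)), (np.int64(501), np.int64(66)), (np.int64(503), np.int64(68)), (np.int64(505), np.int64(69)), (np.int64(510), np.int64(67)), (np.int64(516), np.int64(64)), (np.int64(524), np.int64(59)), (np.int64(534), np.int64(52)), (np.int64(541), np.int64(49)), (np.int64(551), np.int64(43)), (np.int64(565), np.int64(33)), (np.int64(581), np.int64(23))]
```

About 34° with the tip on the floor. Tighten, raise, slacken.

```bash
python3 -m inch '[0,0,0,0,0,0,0,0,0,0,1.2,0,0,0,1.2,0,0,0,0,0]' 54 20; python3 chk.py|tail -1;  python3 -m inch '[0,0,0,0]' 58.4;  python3 chk.py
```

```text
t: 26.42
tcp_pos: [0.5133, -0.2777, 0.0407]
tool_rot: [-0.11, 0.994, -0.001, 0.001]
force: [0.1, -0.1, -1.4]
finger_gap: 0.583
[(np.int64(531), np.int64(4)), (np.int64(536), np.int64(5)), (np.int64(499), np.int64(83)), (np.int64(500), np.int64(86)), (np.int64(502), np.int64(89)), (np.int64(504), np.int64(92)), (np.int64(506), np.int64(95)), (np.int64(511), np.int64(92)), (np.int64(517), np.int64(89)), (np.int64(525), np.int64(84)), (np.int64(534), np.int64(77)), (np.int64(541), np.int64(74)), (np.int64(552), np.int64(67)), (np.int64(567), np.int64(57)), (np.int64(581), np.int64(48))]
t: 26.6
tcp_pos: [0.5123, -0.2769, 0.0392]
tool_rot: [-0.11, 0.994, 0.0, -0.0]
force: [-0.0, 0.0, -0.7]
finger_gap: 0.587
26.6 [ 0.5123 -0.2769  0.0392] f [-0.   0.  -0.7] gap 0.5871
[(np.int64(528), np.int64(6)), (np.int64(535), np.int64(3)), (np.int64(498), np.int64(82)), (np.int64(499), np.int64(86)), (np.int64(501), np.int64(88)), (np.int64(503), np.int64(91)), (np.int64(505), np.int64(93)), (np.int64(510), np.int64(91)), (np.int64(516), np.int64(87)), (np.int64(524), np.int64(82)), (np.int64(533), np.int64(77)), (np.int64(540), np.int64(73)), (np.int64(551), np.int64(66)), (np.int64(565), np.int64(56)), (np.int64(580), np.int64(46))]
```

```bash
python3 -m inch '[0,0,0,0]' 58.5; python3 chk.py;  python3 -m inch '[0,0,0,0]' 58.5;  python3 chk.py
```

```text
t: 26.78
tcp_pos: [0.5124, -0.277, 0.039]
tool_rot: [-0.11, 0.994, 0.0, -0.0]
force: [0.1, -0.7, -2.2]
finger_gap: 0.584
26.775 [ 0.5124 -0.277   0.039 ] f [ 0.1 -0.7 -2.2] gap 0.5836
[(np.int64(529), np.int64(5)), (np.int64(535), np.int64(4)), (np.int64(541), np.int64(4)), (np.int64(500), np.int64(85)), (np.int64(502), np.int64(86)), (np.int64(504), np.int64(89)), (np.int64(506), np.int64(91)), (np.int64(509), np.int64(93)), (np.int64(521), np.int64(80)), (np.int64(585), np.int64(4)), (np.int64(592), np.int64(4)), (np.int64(598), np.int64(5)), (np.int64(606), np.int64(4)), (np.int64(614), np.int64(4)), (np.int64(614), np.int64(11))]
t: 26.95
tcp_pos: [0.5123, -0.277, 0.0392]
tool_rot: [-0.11, 0.994, 0.0, -0.0]
force: [-0.6, 0.2, -0.3]
finger_gap: 0.585
26.95 [ 0.5123 -0.277   0.0392] f [-0.6  0.2 -0.3] gap 0.5854
[(np.int64(529), np.int64(4)), (np.int64(535), np.int64(5)), (np.int64(541), np.int64(4)), (np.int64(500), np.int64(85)), (np.int64(502), np.int64(87)), (np.int64(504), np.int64(89)), (np.int64(507), np.int64(90)), (np.int64(509), np.int64(91)), (np.int64(535), np.int64(62)), (np.int64(584), np.int64(5)), (np.int64(593), np.int64(4)), (np.int64(600), np.int64(3)), (np.int64(605), np.int64(5)), (np.int64(613), np.int64(4)), (np.int64(615), np.int64(10))]
```

```bash
python3 -m inch '[0,0,0,0,0,0,0,0,0,0,1.3,0,0,0,0,0]' 54 20;  python3 -m inch '[0,0,0,0]' 58.5; python3 chk.py; python3 -m inch '[0,0,0,0]' 58.5; python3 chk.py; python3 tilt.py
```

```text
t: 27.5
tcp_pos: [0.5135, -0.2779, 0.0537]
tool_rot: [-0.11, 0.994, -0.001, 0.001]
force: [-0.2, 0.1, -1.8]
finger_gap: 0.582
t: 27.62
tcp_pos: [0.5128, -0.2773, 0.0527]
tool_rot: [-0.11, 0.994, -0.0, 0.0]
force: [-1.2, 0.5, -1.7]
finger_gap: 0.585
27.625 [ 0.5128 -0.2773  0.0527] f [-1.2  0.5 -1.7] gap 0.5848
[(np.int64(537), np.int64(4)), (np.int64(542), np.int64(5)), (np.int64(549), np.int64(4)), (np.int64(501), np.int64(97)), (np.int64(502), np.int64(101)), (np.int64(505), np.int64(101)), (np.int64(507), np.int64(104)), (np.int64(509), np.int64(106)), (np.int64(589), np.int64(5)), (np.int64(596), np.int64(4)), (np.int64(604), np.int64(5)), (np.int64(611), np.int64(5)), (np.int64(614), np.int64(10)), (np.int64(629), np.int64(2)), (np.int64(638), np.int64(1))]
t: 27.8
tcp_pos: [0.5124, -0.2771, 0.0524]
tool_rot: [-0.11, 0.994, 0.0, -0.0]
force: [-0.8, -0.2, 0.2]
finger_gap: 0.579
27.8 [ 0.5124 -0.2771  0.0524] f [-0.8 -0.2  0.2] gap 0.5794
[(np.int64(531), np.int64(13)), (np.int64(518), np.int64(49)), (np.int64(510), np.int64(74)), (np.int64(503), np.int64(92)), (np.int64(502), np.int64(99)), (np.int64(506), np.int64(100)), (np.int64(508), np.int64(101)), (np.int64(511), np.int64(102)), (np.int64(514), np.int64(104)), (np.int64(596), np.int64(4)), (np.int64(602), np.int64(5)), (np.int64(610), np.int64(4)), (np.int64(614), np.int64(9)), (np.int64(628), np.int64(2)), (np.int64(636), np.int64(2))]
face n 218 [ 0.5299 -0.267   0.0629] [0.915 0.215 0.341] tilt deg 20.0 0.0009436017349930983
```

20° from vertical now, with the plate still well inside the pads. I'll raise it 7 mm and slacken to let it swing under its own weight.

```bash
python3 -m inch '[0,0,0,0,0,0,0,0,0,0,0.7,0,0,0,0,0]' 54 20;  python3 -m inch '[0,0,0,0]' 58.5; python3 tilt.py; python3 -m inch '[0,0,0,0]' 58.5; python3 tilt.py; python3 chk.py
```

```text
t: 28.4
tcp_pos: [0.513, -0.2774, 0.0598]
tool_rot: [-0.11, 0.994, -0.0, 0.001]
force: [-0.3, 0.6, -1.8]
finger_gap: 0.58
t: 28.52
tcp_pos: [0.5126, -0.2771, 0.0593]
tool_rot: [-0.11, 0.994, -0.0, 0.0]
force: [0.2, -0.2, -1.4]
finger_gap: 0.586
face n 213 [ 0.5322 -0.2659  0.0628] [0.9   0.274 0.339] tilt deg 19.8 0.0010124967952756408
t: 28.7
tcp_pos: [0.5124, -0.277, 0.0592]
tool_rot: [-0.11, 0.994, 0.0, -0.0]
force: [0.0, -0.2, -2.1]
finger_gap: 0.589
face n 212 [ 0.5316 -0.267   0.0637] [0.903 0.236 0.359] tilt deg 21.0 0.001062058271323121
28.75 [ 0.5124 -0.277   0.0592] f [ 0.1  0.3 -2.5] gap 0.5865
[(np.int64(532), np.int64(20)), (np.int64(519), np.int64(54)), (np.int64(510), np.int64(81)), (np.int64(504), np.int64(98)), (np.int64(503), np.int64(106)), (np.int64(505), np.int64(108)), (np.int64(509), np.int64(107)), (np.int64(512), np.int64(108)), (np.int64(514), np.int64(110)), (np.int64(601), np.int64(5)), (np.int64(609), np.int64(4)), (np.int64(615), np.int64(5)), (np.int64(616), np.int64(13)), (np.int64(635), np.int64(1)), (np.int64(643), np.int64(1))]
```

No further swing: the gravity torque is too small at this angle. I'll tighten, bring the tip down to the floor and slide it towards the far pan wall. Floor drag and then the wall will push the tip back under the grip.

```bash
python3 -m inch '[0,0,0,0,0,0,-0.5,0,0,0,-0.3,0,1,0.22,0,0,1,0.22,0,0,1,0.22,0,0,0,0,0,0]' 54 20
python3 - <<'E'
from h import *
exec(open('tilt.py').read().replace("m[168:192,278:298]=1","m[150:200,268:310]=1").replace("abs(P[...,0]-.51)<.06","abs(P[...,0]-.55)<.07").replace("from h import *",""))
cv2.imwrite("pics/s16.png",cv2.resize(im[120:230,220:350,::-1],None,fx=5,fy=5,interpolation=2))
E
```

```text
t: 29.68
tcp_pos: [0.5429, -0.2704, 0.0525]
tool_rot: [-0.11, 0.994, -0.0, 0.0]
force: [-0.1, 1.4, 7.4]
finger_gap: 0.581
face n 205 [ 0.5507 -0.2639  0.0598] [-0.965 -0.264 -0.003] tilt deg 0.2 0.0009742485923684668
```

View pics/s16.png

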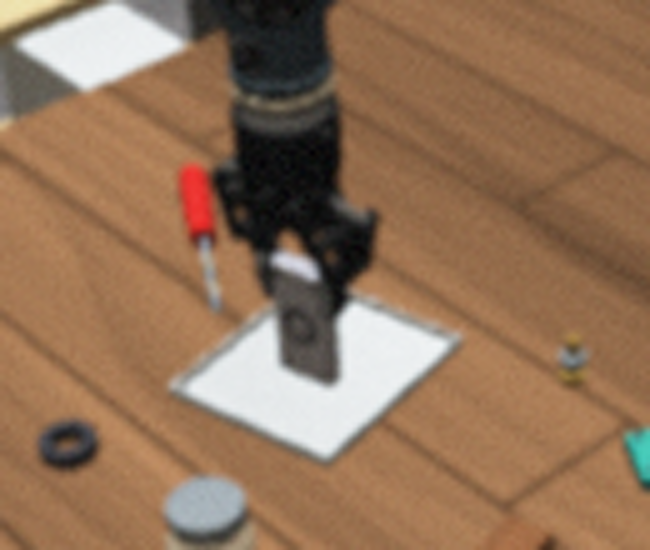

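The floor drag did it. The plate is now vertical (tilt 0.2°), standing in the pan with about 7 N pressing its base flat. I'll release gently and check before withdrawing.

```bash
python3 -m inch '[0,0,0,0,0,0,0,0]' 58.5; python3 -m inch '[0,0,0,0,0,0,0,0,0,0,0,0]' 64
python3 - <<'E'
from h import *
exec(open('tilt.py').read().replace("m[168:192,278:298]=1","m[150:200,268:310]=1").replace("abs(P[...,0]-.51)<.06","abs(P[...,0]-.55)<.07").replace("from h import *",""))
E
python3 chk.py
```

```text
t: 29.98
tcp_pos: [0.543, -0.2704, 0.052]
tool_rot: [-0.11, 0.994, -0.0, 0.001]
force: [0.4, 0.6, 5.4]
finger_gap: 0.584
t: 30.35
tcp_pos: [0.5423, -0.2705, 0.0509]
tool_rot: [-0.11, 0.994, 0.0, -0.0]
force: [0.2, 0.1, 1.1]
finger_gap: 0.642
face n 203 [ 0.5509 -0.2615  0.0611] [-0.967 -0.256  0.012] tilt deg -0.7 0.0009776510568765787
30.4 [ 0.5423 -0.2705  0.0509] f [-0.3  0.4 -0.6] gap 0.6373
[(np.int64(536), np.int64(64)), (np.int64(536), np.int64(72)), (np.int64(536), np.int64(79)), (np.int64(536), np.int64(85)), (np.int64(537), np.int64(91)), (np.int64(536), np.int64(98)), (np.int64(536), np.int64(103)), (np.int64(538), np.int64(105)), (np.int64(542), np.int64(104)), (np.int64(545), np.int64(105)), (np.int64(549), np.int64(104)), (np.int64(642), np.int64(1)), (np.int64(648), np.int64(3)), (np.int64(656), np.int64(2)), (np.int64(665), np.int64(1))]
```

It stands free. I'll open wider and withdraw straight up.

```bash
python3 -m inch '[0,0,0,0,0,0,0,0,0,0,1.5,0,0,0,3,0,0,0,3,0,0,0,4,0,0,0,4,0,0,0,0,0]' 85
python3 - <<'E'
from h import *
s=manip.sense(); im,d=optics.snapshot("wrist"); cv2.imwrite("pics/w17.png",im[:,:,::-1])
im,d=optics.snapshot("scene"); cv2.imwrite("pics/s17.png",cv2.resize(im[120:230,220:350,::-1],None,fx=5,fy=5,interpolation=2)); print(s["tcp_pos"])
E
```

```text
t: 31.45
tcp_pos: [0.5448, -0.2721, 0.2114]
tool_rot: [-0.11, 0.994, -0.003, 0.004]
force: [0.6, -0.5, -0.6]
finger_gap: 0.851
[ 0.54477521 -0.27205224  0.21139092]
```

View pics/w17.png

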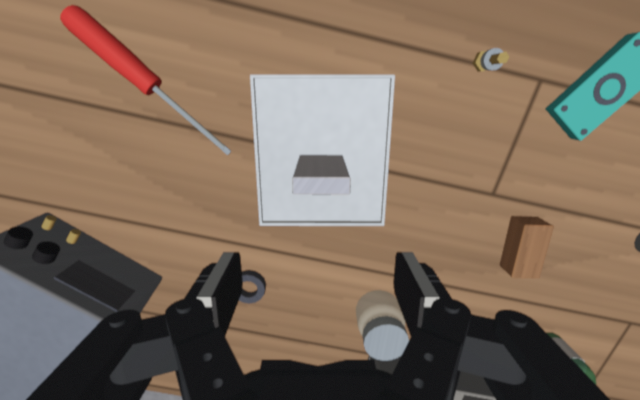

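View pics/s17.png

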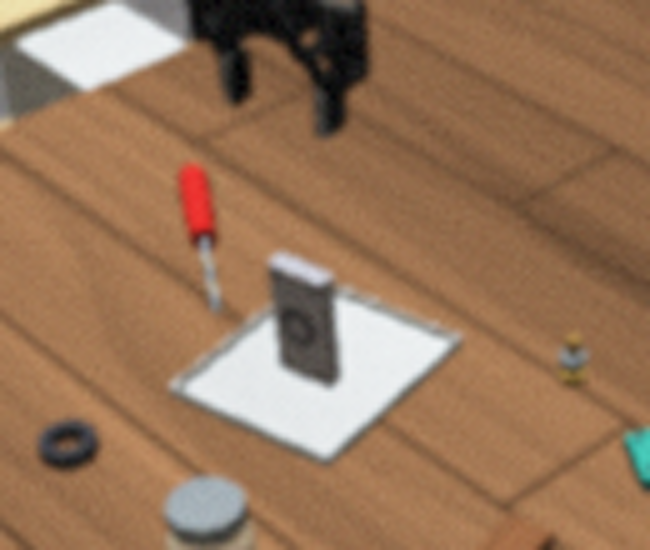

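The plate stands alone upright in the pan, with its end face at (320,185) in the wrist view. Now the bottle, at t = 31.6 s.

```bash
python3 -m inch '[-0.115,3.62,0,-0.073,-0.115,3.62,0,-0.073,-0.115,3.62,0,-0.073,-0.115,3.62,0,-0.073,-0.115,3.62,0,-0.073,-0.115,3.62,0,-0.073,-0.115,3.62,0,-0.073,-0.115,3.62,0,-0.073,-0.115,3.62,0,-0.073,-0.115,3.62,0,-0.073,-0.115,3.62,0,-0.073,-0.115,3.62,0,-0.073,-0.115,3.62,0,-0.073,-0.115,3.62,0,-0.073,-0.115,3.62,0,-0.073,0,0,0,0,0,0,0,0]' 100
cat > cap.py <<'E'
from h import *
import sys
s=manip.sense(); im,d=optics.snapshot("wrist"); cv2.imwrite(sys.argv[1],im[:,:,::-1]); P=pts("wrist",d,s)
print(s["t"],s["tcp_pos"],s["q"].round(2),s["tool_rot"].round(3))
z0=float(sys.argv[2]) if len(sys.argv)>2 else .168
m=(abs(P[...,2]-z0)<.006)&(np.hypot(P[...,0]-.5255,P[...,1]-.273)<.045)
m=cv2.morphologyEx(m.astype(np.uint8),cv2.MORPH_OPEN,np.ones((5,5)))
c,_=cv2.findContours(m,0,1); c=max(c,key=cv2.contourArea)[:,0]
p=(ray("wrist",c,z0,s)[:,:2]*1000).astype(np.float32); print("cap",cv2.minEnclosingCircle(p),cv2.fitEllipse(p), np.median(P[m>0][:,2]))
E
python3 cap.py pics/w18.png
python3 - <<'E'
from h import *
im,d=optics.snapshot("top"); P=pts("top",d)
m=(abs(P[...,2]-.168)<.008)&(np.hypot(P[...,0]-.5255,P[...,1]-.273)<.045); print(m.sum())
E
```

```text
t: 33.67
tcp_pos: [0.5243, 0.2719, 0.2051]
tool_rot: [0.423, 0.906, -0.001, -0.001]
force: [-0.7, -0.2, -0.0]
finger_gap: 1.001
33.675 [0.52432158 0.27188814 0.20509952] [ 0.29  0.5   1.53 -0.    1.11 -0.41] [ 0.423  0.906 -0.001 -0.001]
cap ((526.956787109375, 274.1884460449219), 26.99414825439453) ((527.3878173828125, 274.2786560058594), (50.412662506103516, 53.07868957519531), 43.42342758178711) 0.16987025236939235
51
```

View pics/w18.png

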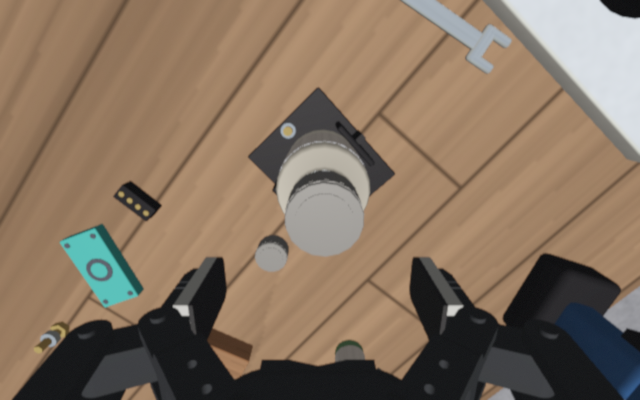

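The cap is at (324,217) in the wrist view, 52 mm across, centred at (0.527, 0.274), and the top view agrees to 1.5 mm. I'll descend and grip it.

```bash
python3 -m inch '[0.24,0.2,-3,0,0,0,-3,0,0,0,-1.6,0,0,0,-0.8,0,0,0,0,0]' 100 40; python3 -m inch '[0,0,0,0,0,0,0,0,0,0,0,0,0,0,0,0]' 50 40
python3 - <<'E'
from h import *
s=manip.sense(); im,d=optics.snapshot("wrist"); P=pts("wrist",d,s); cv2.imwrite("pics/w19.png",im[:,:,::-1])
print(s["tcp_pos"],s["force"],s["finger_gap"],P[250:330:10,320].round(3).tolist())
im,d=optics.snapshot("scene"); cv2.imwrite("pics/s19.png",cv2.resize(im[170:310,340:480,::-1],None,fx=4,fy=4,interpolation=2))
E
```

```text
t: 34.4
tcp_pos: [0.5278, 0.2742, 0.1223]
tool_rot: [0.424, 0.906, -0.0, -0.0]
force: [-0.6, -0.5, 0.6]
finger_gap: 1.003
t: 34.9
tcp_pos: [0.5282, 0.2747, 0.1232]
tool_rot: [0.424, 0.906, 0.001, 0.001]
force: [-0.2, -0.1, 3.5]
finger_gap: 0.598
[0.52818135 0.27472729 0.12316734] [-0.2230597  -0.07949843  3.45295405] 0.5983154568177982 [[0.515, 0.291, 0.169], [0.518, 0.288, 0.17], [0.52, 0.285, 0.171], [0.524, 0.281, 0.169], [0.527, 0.278, 0.17], [0.53, 0.274, 0.17], [0.533, 0.27, 0.17], [0.536, 0.267, 0.17]]
```

View pics/w19.png

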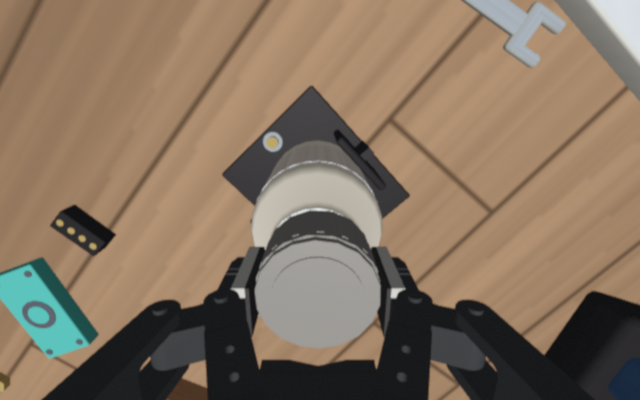

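View pics/s19.png

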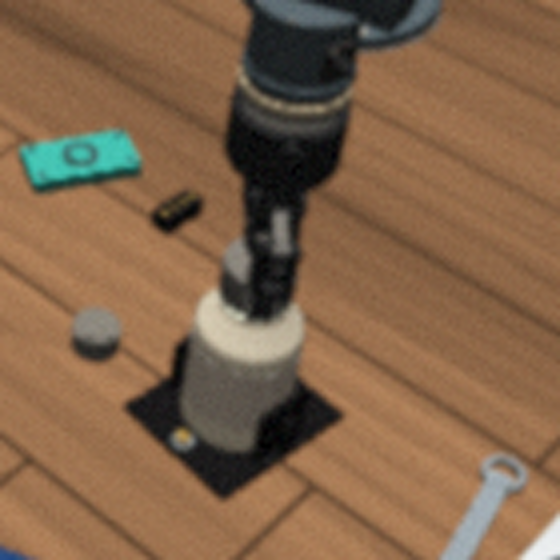

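The cap is gripped (gap 0.598, 51 mm) and squarely between the pads. Now I'll press down in small steps, watching the force.

```bash
python3 -m inch '[0,0,-0.2,0,0,0,-0.2,0,0,0,0,0]' 50 45; python3 -m inch '[0,0,-0.1,0,0,0,0,0]'
```

```text
t: 35.38
tcp_pos: [0.5282, 0.2747, 0.1188]
tool_rot: [0.424, 0.906, 0.0, 0.0]
force: [0.1, -0.5, 7.5]
finger_gap: 0.6
t: 35.62
tcp_pos: [0.5282, 0.2747, 0.118]
tool_rot: [0.424, 0.906, 0.0, 0.0]
force: [-0.9, 0.5, 7.1]
finger_gap: 0.602
```

```bash
python3 -m inch '[0,0,-0.1,0,0,0,0,0]'
python3 - <<'E'
from h import *
s=manip.sense(); im,d=optics.snapshot("wrist"); P=pts("wrist",d,s)
print(s["force"],s["tcp_pos"][2],np.median(P[270:320,300:340,2]))
E
```

```text
t: 35.88
tcp_pos: [0.5282, 0.2747, 0.1176]
tool_rot: [0.424, 0.906, 0.001, 0.001]
force: [-0.6, 0.0, 10.7]
finger_gap: 0.602
[-0.62586945  0.04355605 10.68904499] 0.11763310785204695 0.1644973593266058
```

The cap is down about 5.5 mm at about 10 N, so it's fully pressed. I'll twist anticlockwise.

```bash
python3 -m inch '[0,0,0,0.1,0,0,0,0.13,0,0,0,0.13,0,0,0,0.13,0,0,0,0]'
python3 - <<'E'
from h import *
s=manip.sense(); print(s["ft_torque"],s["q"].round(2))
im,d=optics.snapshot("wrist"); P=pts("wrist",d,s); cv2.imwrite("pics/w20.png",im[:,:,::-1]); print(np.median(P[270:320,300:340,2]))
E
```

```text
t: 36.55
tcp_pos: [0.5282, 0.2751, 0.1177]
tool_rot: [0.191, 0.982, 0.001, 0.001]
force: [-0.2, 0.2, 10.4]
finger_gap: 0.595
[-0.03157961  0.34104291  0.04018328] [ 0.29  0.62  1.6   0.    0.92 -0.89]
0.164525637666331
```

View pics/w20.png

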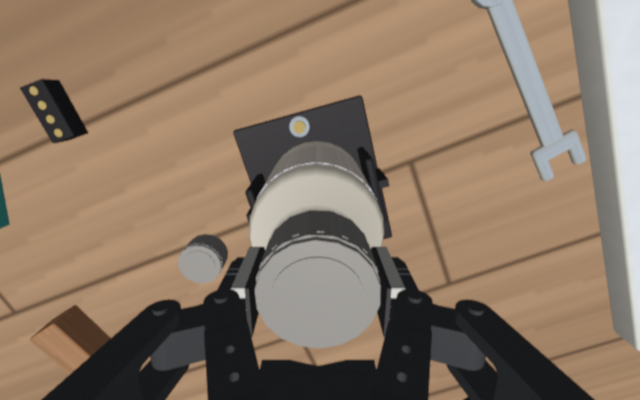

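The torque is low and the cap's rim dots keep their place relative to the fingers at (320,233), so the cap is turning with the gripper. I'll continue to about 100°.

```bash
python3 -m inch '[0,0,0,0.14,0,0,0,0.14,0,0,0,0.14,0,0,0,0.14,0,0,0,0.14,0,0,0,0.14,0,0,0,0.14,0,0,0,0.14,0,0,0,0.14,0,0,0,0,0,0,0,0]'
python3 - <<'E'
from h import *
s=manip.sense(); print(s["ft_torque"],s["q"].round(2),s["tool_rot"])
im,d=optics.snapshot("wrist"); P=pts("wrist",d,s); cv2.imwrite("pics/w21.png",im[:,:,::-1]); print(np.median(P[270:320,300:340,2]))
E
```

```text
t: 37.98
tcp_pos: [0.5286, 0.2747, 0.1176]
tool_rot: [-0.424, 0.906, -0.0, 0.001]
force: [-1.2, -1.3, 9.2]
finger_gap: 0.606
[-0.10444376  0.11798352  0.02091851] [ 0.29  0.62  1.6  -0.    0.92 -2.15] [-4.23934145e-01  9.05692133e-01 -3.08484857e-04  1.22710733e-03]
0.164443451728564
```

```bash
python3 -m inch '[0,0,0.3,0,0,0,0.3,0,0,0,0.3,0,0,0,0,0]'; python3 -c "
from h import *
s=manip.sense(); im,d=optics.snapshot('wrist'); P=pts('wrist',d,s); print(s['force'],s['tcp_pos'],np.median(P[270:320,300:340,2]))"
```

```text
t: 38.52
tcp_pos: [0.5269, 0.2743, 0.1246]
tool_rot: [-0.424, 0.906, 0.0, -0.001]
force: [-0.1, 0.6, 0.0]
finger_gap: 0.599
[-0.09233299  0.61724725  0.00965313] [0.52692318 0.27433428 0.12463618] 0.17145722036608452
```

It turned 100°. On lifting, the force fell to about 0 and the cap top has passed its closed height, so it has come free. I'll lift slowly and watch the force.

```bash
python3 -m inch '[0,0,0.4,0,0,0,0.4,0,0,0,0,0]'; python3 -m inch '[0,0,0.5,0,0,0,0.8,0,0,0,1,0,0,0,1,0,0,0,1,0,0,0,1,0,0,0,1,0,0,0,0.5,0,0,0,0.3,0,0,0,0,0,0,0,0,0]'
python3 - <<'E'
from h import *
s=manip.sense(); print(s["t"],s["tcp_pos"],s["force"])
im,d=optics.snapshot("wrist"); P=pts("wrist",d,s); cv2.imwrite("pics/w22.png",im[:,:,::-1]); 
m=(abs(P[...,2]-.25)<.01)&(np.hypot(P[...,0]-.527,P[...,1]-.274)<.03); m[:250]=0
A=P[m];c=A.mean(0);n=np.linalg.svd(A-c,full_matrices=False)[2][2]; print(c,np.median(A[:,2]),n)
im,d=optics.snapshot("scene"); cv2.imwrite("pics/s22.png",im[100:330,200:500,::-1].repeat(2,0).repeat(2,1))
im,d=optics.snapshot("top"); cv2.imwrite("pics/t22.png",im[:,:,::-1])
E
```

```text
t: 38.95
tcp_pos: [0.5279, 0.2746, 0.1337]
tool_rot: [-0.424, 0.906, -0.0, 0.0]
force: [-0.3, -0.2, -0.7]
finger_gap: 0.604
t: 40.33
tcp_pos: [0.5274, 0.2744, 0.2039]
tool_rot: [-0.424, 0.906, 0.0, -0.0]
force: [0.3, 0.0, -0.4]
finger_gap: 0.602
40.325 [0.52738635 0.27443156 0.20391371] [ 0.33428024  0.03523698 -0.42531448]
[0.52638033 0.27249844 0.25070013] 0.25041014729458844 [-0.00166379 -0.01246703  0.9999209 ]
```

View pics/s22.png

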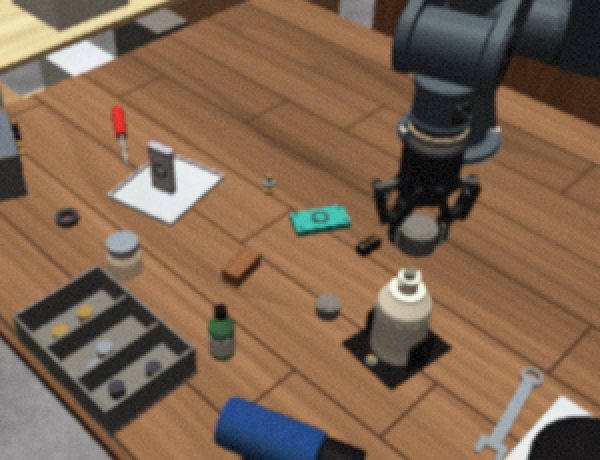

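View pics/w22.png

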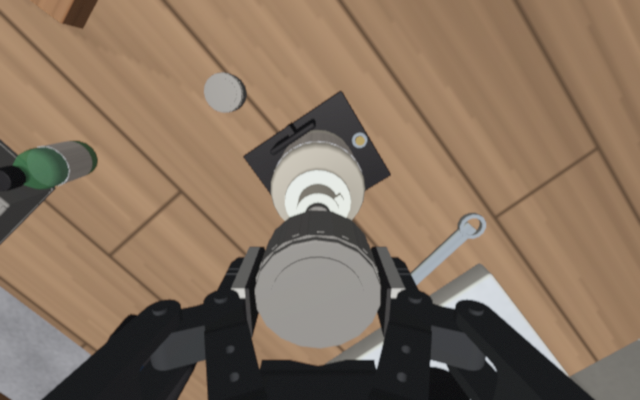

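View pics/t22.png

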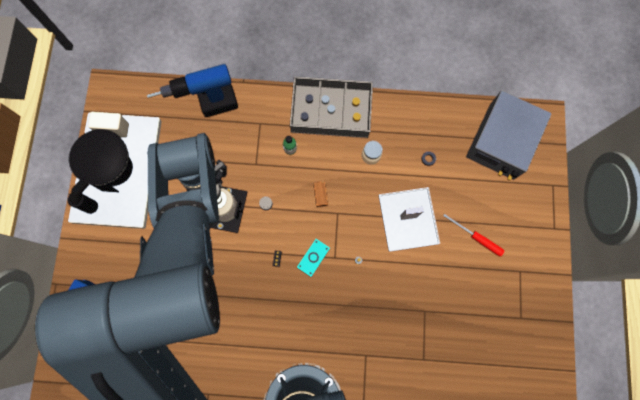

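The bottle is open, with its neck bare below the held cap. The cap is level (0.7°), about 8.0 cm up and over the bottle axis. The plate still stands in the pan at (411,213) in the top view, and the other things look unmoved. I'll hand in.

Run:
```python
import cv2,numpy as np
a=cv2.imread("pics/top0.png").astype(int);b=cv2.imread("pics/t22.png").astype(int)
for n,(u,v) in dict(oil=(290,145),jar=(373,150),driver=(485,238),bolt=(358,260),term=(277,258),collar=(428,158),teal=(313,257)).items():
    print(n,abs(a-b)[v-15:v+15,u-15:u+15].max())
from station import job
print(job.sign_off())
```

```text
oil 15
jar 15
driver 16
bolt 15
term 16
collar 15
teal 15
the job is handed in; nothing more can be done
None
```

The cover plate is standing upright on a short edge in the drip pan, and the degreaser bottle is open. The arm is holding the cap above it. I handed the job in at about 40.5 s of the 58 s allowed; no verdict was reported.

**Plate:** The stated fingertip position was about 35 mm off (the real grasp point is further back), so the first grip closed on air. The plate slipped and dropped three times while I was hinging it upright: twice into the pan, and once across the pan's rim with one end on the bench. I put it back on the block, gripped it deeper, hinged it in stages and squared it against the pan floor. I released it at a measured tilt under 1°, and the last scene and top views show it still standing.

**Cap:** I pressed it about 5.5 mm with about 10 N and turned it 100° anticlockwise. It then lifted with almost no pull.

**Last checks:**
- **Cap position:** it is level to about 0.7° and 8.0 cm above where it sat. It is over the bottle's axis to within about 2 mm, which is the camera calibration limit.
- **Other things:** the oil bottle, jar, screwdriver, bolt, terminal block and collar differ from the first top view only by image noise. I checked the wrench by eye in the scene and wrist views only.
- **Forces:** wrist readings at the end of each move stayed under about 11 N. I did not log forces within moves.

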